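# Put the dosing pump's battery on charge

### The arm

A 7-joint arm with a two-finger parallel gripper is mounted at the origin on a cart in front of the work surface, level with it; the furniture and walls round the work are solid. World frame = base frame: x ahead of the robot, y to its left, z up, the work surface at z = 0. Lengths are in m, angles in rad, forces in N, time in s.
With the tool pointing down it reaches from about 0.4 to 0.85 m from the base axis. Payload 10.4 kg.
Tool frame: the origin (TCP) lies between the finger pads; the fingertips stand 22 mm ahead of it and the grasp point (between the pads) lies 3 mm ahead of it (r.nose_length is the distance from the TCP to the fingertips, in m); z points along the fingers, y is the line along which they close (so a half turn about z gives the same grasp; the last joint's range is limited). The gripper opens to 87 mm and grips with 3 to 60 N. Pads are 19 mm wide; open, the fingers measure 117 mm over their backs; the gripper's body (75 mm by 190 mm) begins 51 mm behind the grasp point.
Start: joints at [-1.132, 0.332, -0.065, 1.46, 0.022, 1.35, -0.088], TCP at [0.278, 0.56, 0.214] pointing down, gripper open.
Joint ranges: [-2.6, 2.6], [-0.5, 2.12], [-1.47, 1.34], [0.16, 2.42], [-1.27, 4.41], [0.06, 2.06], [-2.6, 2.6]. Speed limits (rad/s): [2.22, 2.22, 2.79, 2.79, 3.14, 3.14, 3.14].

### API

Orientations are given as a unit quaternion [x, y, z, w].
In Python, from bench import readout, cams, r gives the robot as it stands. The module is installed in compiled form; this text tells all that it offers.
- The arm moves only by the tool step_arm, never from a script. Its argument "deltas" is a list that holds one entry, the list of rows, each a list of 7 numbers: the turn, a rotation vector about the tool's x, y, z in rad, then the shift along the tool's x, y, z in m, then the opening in per cent of the stroke, from 0 (shut) to 100 (fully open). A call has 1 to 20 rows; each row is the pose to reach, as a shift and turn from the pose commanded when the call began, along the tool's axes at that moment; what a row does not reach only later rows make up. A row lasts 1/8 s, in which the tool goes at most 62.5 mm and 10.7 degrees, less where a joint would pass 70% of its speed; a pose out of reach is approached as far as the arm can. A call with a gripper value outside its range is refused whole. The fingers move at their own pace and stop on an object; "squeeze" is the grip in N (left out, the last holds). Time passes only in rows, so rows that repeat a pose let the fingers close. It gives the time, the measured TCP pose, the force, the opening and the grip force at its end, in the units of the state.
- readout.read_state(): the state, without advancing time (a new reading comes with each control period).
- cams.camera(name): name is "side" or "top" or "wrist"; returns a dict with "img" (400x640x3 uint8, red, green, blue), "fx", "fy", "cx", "cy" (pixels), "origin" and "rotation" of the camera in the world; the wrist camera has in their place "T_tool_cam" (4x4, takes a point from camera to tool coordinates, whose origin is the TCP and whose axes are the flange's). Camera axes: x right, y up, looking along -z (the intrinsics and any distortion apply to the point x, -y, -z); pixel columns grow to the right and rows downward; lengths in m; the calibration is good to about 2 mm. A picture is of the moment at which its call begins: read the wrist's pose just before it. There is no depth.
- r.close_job(): hands the job in; it is judged then, once.
The state is a dict: "time": time; "joint_positions": joint angles; "joint_vel": joint speeds; "joint_torque": joint torques, N m; "ee_pos": TCP position; "eef_rot": TCP orientation; "ft_force": force on the tool from outside, world axes, zero at the start; "torque": the same for the moment, N m; "width": finger opening in m; "grip_force": force on a finger pad.
Only numpy, scipy, OpenCV 4.12 (cv2) and the standard library are available. Lean on these libraries where they do the work, as an engineer would, in place of code of your own. Each camera call takes 0.05 s, during which the arm holds its last target. There are 200 camera calls.

### The job

The dosing pump's battery is flat: squeeze the two side buttons of the pack together to free its latch, lift it straight out and stand it upright on the bench. The charger's side guides cover the buttons, so take the pack again by its two plain ends and push it down into the charger until it clicks fully home, never dropping it. Then shut the pump's splash flap flat over the empty battery bay, let go, and leave the other things on the bench where they are.

Things in the scene. Friction and masses are not known exactly. Their poses are not given: they have to be found in the camera images.
- pump: dosing pump, a white housing 168 long (x) x 132 wide (y) x 100 mm high, fixed to the bench; a sloping keypad and a round pump head on its front, which faces the pump's own -x and ends 114 mm before the origin. Origin: centre of its underside on the bench; z up. A rectangular battery bay opens in its top, centred 10 mm behind (+x of) the origin.
- pump_bay (a point): centre of the floor of the pump's battery bay, 30 mm below the pump's top (70 mm above the bench); axes as the pump's. The bay is 65 mm in x by 56 mm in y at its mouth. The pack starts standing in it, held by two noses that hook under fixed lips at the bay's +y and -y sides.
- pack: black battery pack, a block 62 (its x) x 52 (its y) x 92 mm (its z), about 0.36 kg. Origin: centre of its underside, z up. Its +x and -x ends are plain and flat and may be gripped from 40 to 85 mm above the underside. It starts in the pump's bay, its axes as the pump's, the top 62 mm standing out. The two ways round are alike.
- pack_buttons (a point): point in the pack midway between its two grey spring buttons, 64 mm above its underside; axes as the pack's. The buttons, 24 wide x 26 mm high, stand 5 mm out of the +y and -y faces (62 mm over both). A latch nose below each, 8 to 22 mm above the underside, is one piece with its button and moves with it.
- button_a (a joint): spring button on the pack's +y face: 0 = out, 0.005 = pressed flush with the face; about 3 N to start it, 7 N to press it flush. Its nose comes free of the pump's lip at about 0.0035; both must be in at once for the pack to lift.
- button_b (a joint): spring button on the pack's -y face, same values as button_a
- charger: grey charger, fixed to the bench: a base 22 mm high with an open bay in the middle between two upright side guides at +y and -y, 95 mm high, 69 mm apart inside, 85 mm over both, 60 mm long in x. At +x and -x the bay has only low sills, 40 mm above the bench. A lip with three lamps reaches 82 mm out at -x. Origin: underside, below the bay's centre; z up.
- charger_seat (a point): centre of the charger's bay floor, 22 mm above the bench; axes as the charger's. Here the seated pack has its underside's centre, its y (buttons) along the charger's y, either way round. The bay is 65 mm in x, 55 mm in y, with lead-ins. From 16 to 4 mm above home the noses ride over a bump, needing a push of 8 to 15 N, then spring out below it.
- flap (a joint): splash flap of the pump's battery bay, a grey plate 70 mm wide and 4 mm thick, hinged just behind (+x of) the bay: 0 = shut flat over the bay, grows as it opens; it starts open at 1.8 to 2.0 rad, leaning back behind the pack. The hinge is stiff enough to stay at any angle (about 0.03 N m).
- flap_hinge (a point): centre of the flap's hinge line, 104 mm above the bench and 49.5 mm behind the pump's origin; the line runs along the pump's y; axes as the pump's
- flap_tab (a point): centre of the finger tab (10 x 30 x 6 mm) at the flap's free edge, 81 mm from the hinge line; its axes turn with the flap, z is the flap's outer face, which is up when shut
- lidded_pot: bystander: white lidded pot, 88 mm across, 110 mm high, origin at the centre of its underside
- squat_jar: bystander: small lidded jar, 68 mm across, 65 mm high, origin at the centre of its underside
- small_bottle: bystander: white bottle, 64 mm across, 140 mm high, origin at the centre of its underside
- tape_roll: bystander: roll of tape lying flat, 68 mm across, 18 mm high, origin at the centre of its underside
- scraper: bystander: scraper 199 mm long lying on the bench, 20 mm high, origin at the centre of its underside, long along its y
- spoon: bystander: steel spoon 190 mm long lying on the bench, 18 mm high, origin at the centre of its underside, long along its y
- tweezers: bystander: steel tweezers 132 mm long lying on the bench, 10 mm high, origin at the centre of its underside, long along its y
- stirrer: laboratory stirrer, fixed, to the left of the work: a blue forked foot about 0.25 m wide whose right leg ends about 0.2 m left of the robot's middle line, a steel column and a heavy grey motor hanging over a can from 0.25 m up; the arm must pass in front of it. Origin: middle of its foot, on the bench

How it is judged:
On the way, in this order (a step that is already met when the one before it is completed fails the run):
1. the pack is lifted clear of the pump's bay (z of pack in the frame of pump above 0.103 m), for 0.1 s.
2. the pack stands upright on the bench, let go (height (world z) of pack below 0.006 m and angle between pack's own z axis and vertical below 0.1 rad and contact force between the fingers and pack below 0.1 N and linear speed of pack below 0.03 m/s), for 0.2 s.
3. the pack is clicked fully home in the charger (z of pack in the frame of charger_seat below 0.002 m and horizontal distance between pack and charger_seat below 0.005 m and angle between the x axis of pack and the x axis of charger, either way round below 0.08 rad), for 0.1 s.
At the end, for the whole second after the job is handed in: The pack stands fully home in the charger (underside within 2 mm of the bay floor, within 5 mm of its centre, axes within 0.08 rad either way round, tilted under 0.05 rad, both buttons sprung out), the pump's flap is shut (under 0.1 rad), and everything is let go and at rest (all of step 3 and angle between pack's own z axis and vertical below 0.05 rad and value of joint each of button_a, button_b below 0.003 m and value of joint flap below 0.1 rad and linear speed of pack below 0.02 m/s); the robot touches nothing.
It fails at once if the pack is tipped over (angle between pack's own z axis and vertical above 0.8 rad).
It fails at once if the pack is dropped or flung (linear speed of pack above 0.8 m/s).
It fails at once if a pot, jar or bottle on the bench is shoved aside or knocked over (distance of any of lidded_pot, squat_jar, small_bottle from where it was at the start of the episode above 0.03 m or angle between any of lidded_pot, squat_jar, small_bottle's own z axis and vertical above 0.5 rad).
It fails at once if the tape, scraper, spoon or tweezers is pushed away (distance of any of tape_roll, scraper, spoon, tweezers from where it was at the start of the episode above 0.04 m).
It also fails if it takes over 64 s, if anything falls off the work surface, if the arm or the gripper's body presses on something with over 40 N, if the wrist force passes 120 N, or if a joint passes its speed limit or range.

## Working session

There is one attempt and no reset: what is moved stays moved. The work goes in short steps, Python scripts to look and compute and a tool call to move; the robot and the scene stay as the last step left them, time stands still between calls to the robot, and variables do not carry over. Pictures are saved under pics/ and viewed, at most 10 in all, crops included, and the job is handed in when it is done.

Besides the shell and the picture viewer there is one more tool, called as name([rows], argument=value, ...), one row to a line, values as JSON. step_arm: Moves the arm, as the interface text tells. Its arguments: {"type":"object","properties":{"deltas":{"type":"array"},"squeeze":{"type":"number"}},"required":["deltas"]}

```bash
mkdir -p pics; python3 - <<'E'
from bench import readout, cams, r
import cv2,numpy as np
s=readout.read_state();print(s)
for n in("top","side"):
    c=cams.camera(n);cv2.imwrite(f"pics/{n}0.png",c["img"][:,:,::-1]);print(n,{k:v for k,v in c.items() if k!="img"})
c=cams.camera("wrist");print({k:v for k,v in c.items() if k!="img"})
E
```

```text
{'time': 0.0, 'joint_positions': array([-1.13164448,  0.33288989, -0.06470618,  1.46095658,  0.02159195,
        1.34989528, -0.08847178]), 'joint_vel': array([ 6.14938655e-04, -8.30459396e-04, -1.59398430e-03,  2.10570345e-04,
       -9.44437496e-04, -2.06343903e-03,  2.30662740e-05]), 'joint_torque': array([-1.00019952e-03, -6.23247170e+01,  2.37036799e-02, -3.89894950e+01,
       -6.15119585e-02,  3.97428009e-02,  1.22449605e-04]), 'ee_pos': array([0.27826736, 0.55918155, 0.21353542]), 'eef_rot': array([ 2.28804141e-01,  9.73472206e-01, -7.13703379e-04, -1.38129508e-04]), 'ft_force': array([ 0.29444748, -0.70941088,  0.01008299]), 'torque': array([ 0.01250873,  0.02710953, -0.05678006]), 'grip_force': 0.0, 'width': 0.08693173751705222}
top {'fx': 401.81758199930584, 'fy': 401.81758199930584, 'cx': 320.4373498286019, 'cy': 202.81575973194975, 'origin': array([ 0.45832686, -0.05216166,  1.2130439 ]), 'rotation': array([-0.02459111,  0.02925416,  0.71674296, -0.69628945])}
side {'fx': 500.55433806087734, 'fy': 500.55433806087734, 'cx': 324.5690007663903, 'cy': 195.54352710875042, 'origin': array([0.29780399, 0.74476869, 1.19845664]), 'rotation': array([-0.0436473 ,  0.31859999,  0.93796414, -0.12966199])}
{'fx': 279.67658108966157, 'fy': 279.67658108966157, 'cx': 317.26257585603594, 'cy': 199.13618070330156, 'T_tool_cam': array([[ 9.52905518e-04,  9.64393193e-01,  2.64470907e-01,
         7.19853953e-02],
       [ 9.99999382e-01, -7.67597405e-04, -8.04017422e-04,
         1.93441176e-03],
       [-5.72381748e-04,  2.64471509e-01, -9.64393329e-01,
        -1.69840800e-01],
       [ 0.00000000e+00,  0.00000000e+00,  0.00000000e+00,
         1.00000000e+00]])}
```

View pics/top0.png

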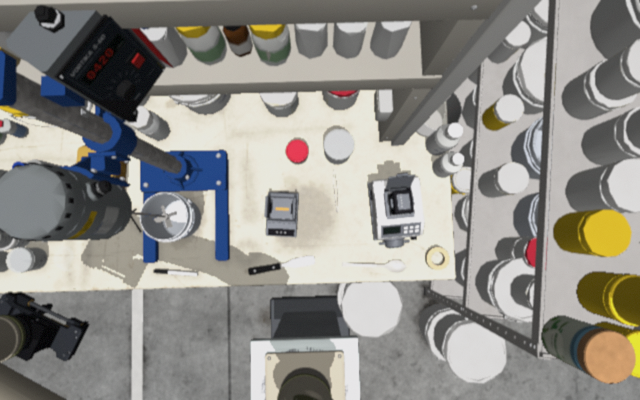

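View pics/side0.png

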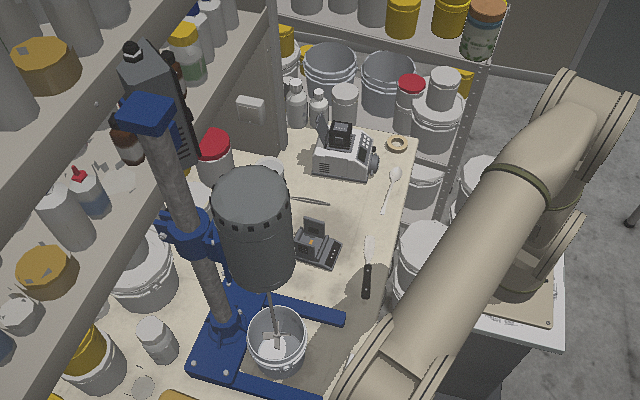

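```bash
cat > h.py <<'E'
import numpy as np,cv2
from scipy.spatial.transform import Rotation as R
from bench import readout,cams,r
def pose(c,st=None):
    if "origin" in c: return np.array(c["origin"]),R.from_quat(c["rotation"]).as_matrix()
    T=c["T_tool_cam"];Rt=R.from_quat(st["eef_rot"]).as_matrix()
    return Rt@T[:3,3]+st["ee_pos"],Rt@T[:3,:3]
def px2w(c,u,v,z,st=None):
    o,M=pose(c,st);d=M@np.array([(u-c["cx"])/c["fx"],-(v-c["cy"])/c["fy"],-1]);return o+d*(z-o[2])/d[2]
def w2px(c,p,st=None):
    o,M=pose(c,st);q=M.T@(np.array(p)-o);return c["cx"]-c["fx"]*q[0]/q[2],c["cy"]+c["fy"]*q[1]/q[2]
E
python3 - <<'E'
import cv2,numpy as np
i=cv2.imread("pics/top0.png")
a=cv2.resize(i[165:255,362:432],None,fx=6,fy=6,interpolation=cv2.INTER_CUBIC)
b=cv2.resize(i[165:255,252:312],None,fx=6,fy=6,interpolation=cv2.INTER_CUBIC)
cv2.imwrite("pics/topc.png",np.hstack([a,b]))
E
```

```text
(no output)
```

View pics/topc.png

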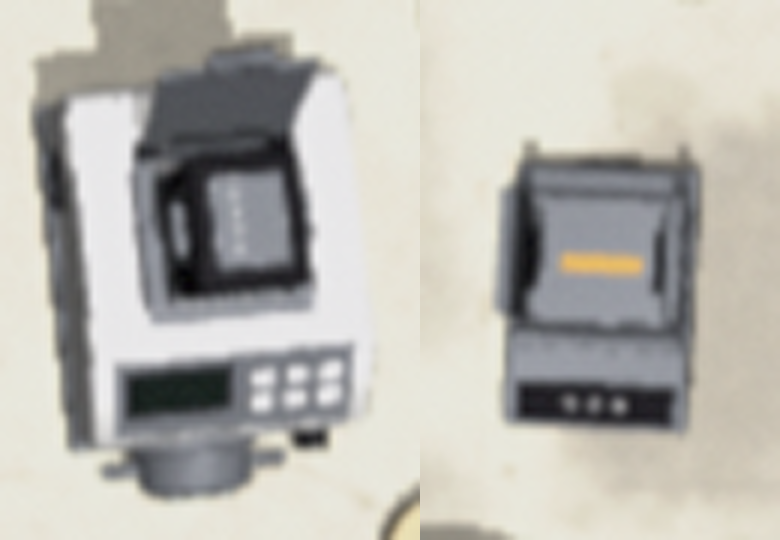

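```bash
python3 - <<'E'
from h import *
c=cams.camera("top")
f=lambda x,y,z,ox: px2w(c,ox+(x+.5)/6-.5,165+(y+.5)/6-.5,z)[:2]
P=np.array([f(*p,.162,362) for p in [(190,155),(293,145),(308,290),(195,298)]])
print(P,P.mean(0)); 
for e in (P[0]-P[3],P[1]-P[2]): print(np.arctan2(e[1],e[0]),np.hypot(*e))
a=f(68,95,.1,362);b=f(345,75,.1,362);print(a,b,np.hypot(*(a-b)),np.arctan2(*(a-b)[::-1])-np.pi/2)
C=np.array([f(*p,.022,252-70) for p in [(507,425),(690,430)]]);print("front lip",C,np.arctan2(*(C[0]-C[1])[::-1])-np.pi/2,C.mean(0))
print("guide",f(525,160,.095,182),f(695,165,.095,182),f(505,320,.095,182),f(690,325,.095,182))
print("bar",f(602,265,.022,182))
E
```

```text
[[ 0.56564055 -0.25280504]
 [ 0.56875689 -0.29823355]
 [ 0.50491559 -0.30184806]
 [ 0.50284827 -0.25229251]] [ 0.53554032 -0.27629479]
-0.008162150474043508 0.06279436811543465
0.05655671043366341 0.06394353834748574
[ 0.601639   -0.20904086] [ 0.6073468  -0.33851418] 0.12959907152409594 0.044056272781542116
front lip [[0.45722218 0.10187296]
 [0.45214341 0.01195366]] -0.05642147501045458 [0.45468279 0.05691331]
guide [0.5800641  0.08173692] [0.57546129 0.00266515] [0.50581168 0.09244313] [0.50101411 0.0068291 ]
bar [0.5347281  0.05344732]
```

```bash
cat >> h.py <<'E'
def rel(p,xang,st=None):
    "tool-frame (rotvec, shift) from present pose to TCP p, tool down, tool x at world angle xang"
    st=st or readout.read_state();Rt=R.from_quat(st["eef_rot"])
    c,s=np.cos(xang),np.sin(xang);T=R.from_matrix(np.array([[c,s,0],[s,-c,0],[0,0,-1]]))
    return np.round(np.r_[(Rt.inv()*T).as_rotvec(),Rt.inv().apply(np.array(p)-st["ee_pos"])],4).tolist()
E
python3 - <<'E'
from h import *
for p in [(.265,.5,.21),(.26,.45,.21),(.255,.4,.21),(.255,.35,.21),(.28,.30,.21),(.32,.25,.22),(.36,.2,.24),(.4,.15,.26),(.43,.09,.28),(.45,.03,.30),(.47,-.03,.30),(.49,-.09,.3),(.5,-.15,.3),(.51,-.2,.3),(.51,-.25,.3),(.51,-.276,.3)]: print(p,rel(p,np.pi+.04))
E
```

```text
(0.265, 0.5, 0.21) [-0.0007, -0.0002, -0.5017, -0.0145, -0.0591, 0.004]
(0.26, 0.45, 0.21) [-0.0007, -0.0002, -0.5017, -0.0323, -0.1061, 0.004]
(0.255, 0.4, 0.21) [-0.0007, -0.0002, -0.5017, -0.0501, -0.1531, 0.004]
(0.255, 0.35, 0.21) [-0.0007, -0.0002, -0.5017, -0.0723, -0.1978, 0.0041]
(0.28, 0.3, 0.21) [-0.0007, -0.0002, -0.5017, -0.117, -0.2315, 0.0041]
(0.32, 0.25, 0.22) [-0.0007, -0.0002, -0.5017, -0.1751, -0.2584, -0.0059]
(0.36, 0.2, 0.24) [-0.0007, -0.0002, -0.5017, -0.2332, -0.2854, -0.0259]
(0.4, 0.15, 0.26) [-0.0007, -0.0002, -0.5017, -0.2913, -0.3123, -0.0458]
(0.43, 0.09, 0.28) [-0.0007, -0.0002, -0.5017, -0.3448, -0.3527, -0.0658]
(0.45, 0.03, 0.3) [-0.0007, -0.0002, -0.5017, -0.3895, -0.3975, -0.0858]
(0.47, -0.03, 0.3) [-0.0007, -0.0002, -0.5017, -0.4341, -0.4423, -0.0857]
(0.49, -0.09, 0.3) [-0.0007, -0.0002, -0.5017, -0.4788, -0.4871, -0.0857]
(0.5, -0.15, 0.3) [-0.0007, -0.0002, -0.5017, -0.5144, -0.5364, -0.0857]
(0.51, -0.2, 0.3) [-0.0007, -0.0002, -0.5017, -0.5457, -0.5767, -0.0856]
(0.51, -0.25, 0.3) [-0.0007, -0.0002, -0.5017, -0.5679, -0.6215, -0.0856]
(0.51, -0.276, 0.3) [-0.0007, -0.0002, -0.5017, -0.5795, -0.6447, -0.0856]
```

step_arm([
  [[0, 0, -0.17, -0.015, -0.059, 0.004, 100], [0, 0, -0.34, -0.032, -0.106, 0.004, 100], [0, 0, -0.5, -0.05, -0.153, 0.004, 100], [0, 0, -0.5, -0.072, -0.198, 0.004, 100], [0, 0, -0.5, -0.117, -0.231, 0.004, 100], [0, 0, -0.5, -0.175, -0.258, -0.006, 100], [0, 0, -0.5, -0.233, -0.285, -0.026, 100], [0, 0, -0.5, -0.291, -0.312, -0.046, 100], [0, 0, -0.5, -0.345, -0.353, -0.086, 100], [0, 0, -0.5, -0.38, -0.37, -0.086, 100], [0, 0, -0.5, -0.38, -0.37, -0.086, 100], [0, 0, -0.5, -0.38, -0.37, -0.086, 100]],
])

```text
time: 1.7
ee_pos: [0.4535, 0.0594, 0.3]
eef_rot: [-0.019, 1.0, 0.0, -0.0]
ft_force: [0.1, 0.8, -0.5]
width: 0.0869
grip_force: 0.0
```

```bash
python3 - <<'E'
from h import *
import pickle
s=readout.read_state();c=cams.camera("wrist");pickle.dump((c,s),open("w1.pkl","wb"))
print(s["ee_pos"],s["eef_rot"],s["time"])
cv2.imwrite("pics/w1.png",c["img"][:,:,::-1])
for p in [(.455,.057,.022),(.535,.053,.022),(.5355,-.276,.162)]:print(w2px(c,p,s))
E
```

```text
[0.45354335 0.05938352 0.30003695] [-1.90663152e-02  9.99818174e-01  1.23712503e-04 -2.80927845e-04] 1.7
(np.float64(314.58983007754694), np.float64(169.04563631538466))
(np.float64(310.4899279295272), np.float64(215.9666277448959))
(np.float64(32.237480828670584), np.float64(243.97053083614793))
```

View pics/w1.png

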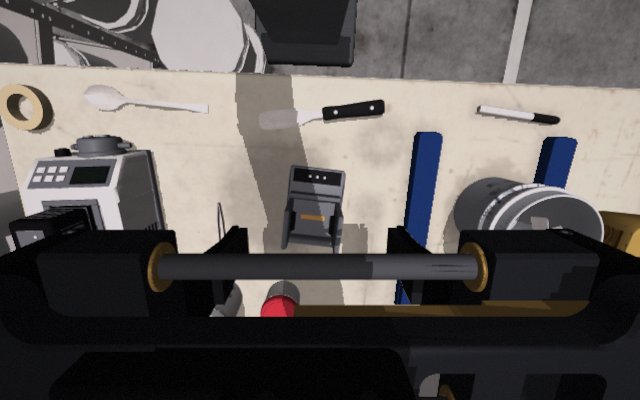

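```bash
python3 - <<'E'
import cv2,numpy as np
i=cv2.imread("pics/w1.png")
a=cv2.resize(i[160:250,278:348],None,fx=5,fy=5,interpolation=cv2.INTER_CUBIC)
b=cv2.resize(i[130:240,15:165],None,fx=3,fy=3,interpolation=cv2.INTER_CUBIC)
b=np.vstack([b,np.zeros((120,450,3),np.uint8)])
cv2.imwrite("pics/w1c.png",np.hstack([a,b]))
E
```

```text
(no output)
```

View pics/w1c.png

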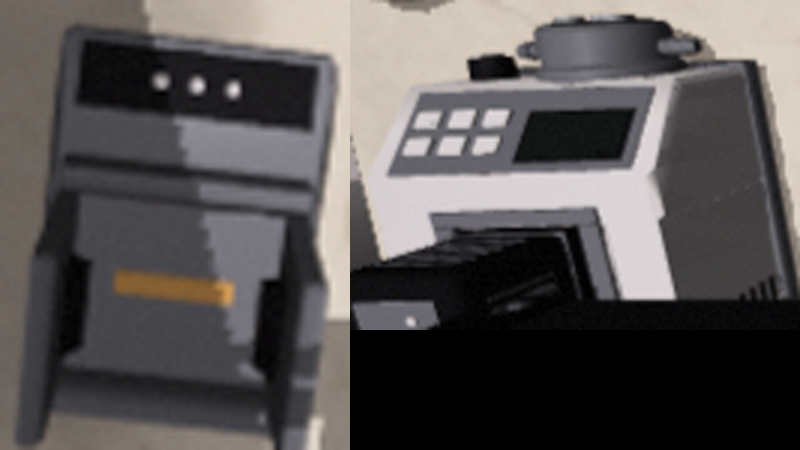

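```bash
python3 - <<'E'
from h import *
import pickle
c,s=pickle.load(open("w1.pkl","rb"))
f=lambda x,y,z: px2w(c,278+(x+.5)/5-.5,160+(y+.5)/5-.5,z,s)[:2]
g=lambda x,y,z: px2w(c,15+(x-350+.5)/3-.5,130+(y+.5)/3-.5,z,s)[:2]
L=f(65,25,.022),f(335,55,.022);print("lip",L,np.arctan2(*(L[1]-L[0])[::-1])-np.pi/2,np.hypot(*(L[1]-L[0])),(L[0]+L[1])/2)
G=f(31,257,.095),f(325,284,.095);print("guide",G,np.arctan2(*(G[1]-G[0])[::-1])-np.pi/2,np.hypot(*(G[1]-G[0])),(G[0]+G[1])/2)
print("guide rear L",f(18,440,.095))
b=f(113,280,.022),f(235,295,.022);print("bar",b,np.arctan2(*(b[1]-b[0])[::-1])-np.pi/2,(b[0]+b[1])/2)
a=[g(430,213,.1),g(597,207,.1),g(660,212,.1),g(668,300,.1),g(413,88,.06),g(658,78,.06)]
print(a)
c2=cams.camera("top")
print([np.round(w2px(c2,p),1) for p in [(.535,.053,.022),(.455,.057,.022)]])
E
```

```text
lip (array([0.44931682, 0.01823567]), array([0.45563575, 0.10553489])) -0.07225649081418362 0.08752761376028442 [0.45247628 0.06188528]
guide (array([0.50425962, 0.0161231 ]), array([0.50903389, 0.0992494 ])) -0.05737089950706786 0.08326328442763571 [0.50664676 0.05768625]
guide rear L [0.56045094 0.01275307]
bar (array([0.53502441, 0.03562602]), array([0.53876661, 0.07702057])) -0.09015818363518924 [0.53689551 0.05632329]
[array([ 0.50071462, -0.31602928]), array([ 0.49487077, -0.23920917]), array([ 0.49613591, -0.21081637]), array([ 0.53930171, -0.21345869]), array([ 0.44998278, -0.35079294]), array([ 0.44044756, -0.23082813])]
[array([282.1, 208.7]), array([281.3, 235.7])]
```

step_arm([
  [[0, 0, -0.02, 0.002, -0.06, 0, 100], [0, 0, -0.02, 0.004, -0.12, 0, 100], [0, 0, -0.02, 0.006, -0.18, 0, 100], [0, 0, -0.02, 0.008, -0.24, 0, 100], [0, 0, -0.02, 0.01, -0.3, 0, 100], [0, 0, -0.02, 0.012, -0.33, 0, 100], [0, 0, -0.02, 0.012, -0.33, 0, 100], [0, 0, -0.02, 0.012, -0.33, 0, 100]],
])

```text
time: 2.8
ee_pos: [0.4549, -0.2695, 0.2999]
eef_rot: [-0.03, 1.0, 0.0, -0.0]
ft_force: [-0.1, 0.8, -1.0]
width: 0.087
grip_force: 0.0
```

```bash
python3 - <<'E'
from h import *
import pickle
s=readout.read_state();c=cams.camera("wrist");pickle.dump((c,s),open("w2.pkl","wb"))
print(s["ee_pos"],s["eef_rot"],s["time"])
i=c["img"][:,:,::-1]
print(w2px(c,(.5355,-.276,.162),s))
cv2.imwrite("pics/w2.png",cv2.resize(i[60:260,180:446],None,fx=3,fy=3,interpolation=cv2.INTER_CUBIC))
E
```

```text
[ 0.45492837 -0.26945071  0.29991065] [-3.02072859e-02  9.99543515e-01  4.58840821e-04 -2.66619718e-04] 2.8
(np.float64(306.1650666140264), np.float64(252.53928202202576))
```

View pics/w2.png

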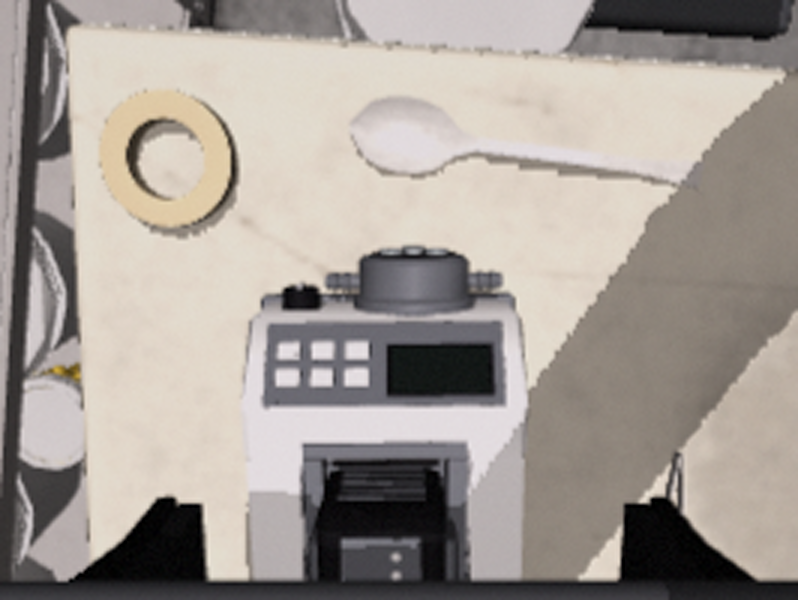

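```bash
python3 - <<'E'
from h import *
import pickle
c,s=pickle.load(open("w2.pkl","rb"))
g=lambda x,y,z: px2w(c,180+(x+.5)/3-.5,60+(y+.5)/3-.5,z,s)
u=np.array([np.cos(.06),np.sin(.06)]);v=np.array([-u[1],u[0]])
for n,p in dict(packL=(318,503,.162),packR=(445,503,.162),bayL=(302,444,.1),bayR=(468,444,.1),headL=(327,280,.06),headR=(503,280,.06),pumpL=(247,490,.1),pumpR=(525,490,.1)).items():
    q=g(*p)[:2];print(n,q.round(4),"along",(q@u).round(4),"lat",(q@v).round(4))
print("prior pack",(np.array([.5355,-.2763])@u),(np.array([.5355,-.2763])@v))
E
```

```text
packL [ 0.5046 -0.3017] along 0.4857 lat -0.3314
packR [ 0.5016 -0.2521] along 0.4856 lat -0.2817
bayL [ 0.5004 -0.3158] along 0.4806 lat -0.3453
bayR [ 0.4957 -0.2395] along 0.4805 lat -0.2688
headL [ 0.4292 -0.3107] along 0.4098 lat -0.3359
headR [ 0.424  -0.2256] along 0.4097 lat -0.2506
pumpL [ 0.5245 -0.3409] along 0.5031 lat -0.3718
pumpR [ 0.5166 -0.2111] along 0.503 lat -0.2417
prior pack 0.5179683341450312 -0.30791353465383947
```

step_arm([
  [[0, 0, 0, -0.05, -0.006, 0, 100], [0, 0, 0, -0.079, -0.0104, 0, 100], [0, 0, 0, -0.079, -0.0104, 0, 100], [0, 0, 0, -0.079, -0.0104, 0.05, 100], [0, 0, 0, -0.079, -0.0104, 0.09, 100], [0, 0, 0, -0.079, -0.0104, 0.12, 100], [0, 0, 0, -0.079, -0.0104, 0.145, 100], [0, 0, 0, -0.079, -0.0104, 0.163, 100], [0, 0, 0, -0.079, -0.0104, 0.163, 100], [0, 0, 0, -0.079, -0.0104, 0.163, 100]],
])

```text
time: 4.1
ee_pos: [0.5343, -0.2771, 0.1384]
eef_rot: [-0.029, 1.0, -0.0, 0.001]
ft_force: [-0.6, 0.0, -0.1]
width: 0.0868
grip_force: 0.0
```

```bash
python3 - <<'E'
from h import *
import pickle
s=readout.read_state();print(s["ee_pos"],s["eef_rot"],s["joint_positions"].round(2),s["ft_force"])
c,w=pickle.load(open("w1.pkl","rb"))
print("tw",px2w(c,219,203,.005,w),px2w(c,222,240,.005,w),"spoon",px2w(c,208,108,.005,w),"spot",w2px(c,(.455,-.1,0),w))
E
```

```text
[ 0.53434643 -0.27710597  0.13841795] [-2.91936439e-02  9.99573524e-01 -1.47317441e-04  6.92319831e-04] [-0.23  0.42  0.81  1.66 -0.32  1.2   2.28] [-0.60508844  0.04193681 -0.14420475]
tw [ 0.52331598 -0.10611459  0.005     ] [ 0.59242874 -0.1044413   0.005     ] spoon [ 0.36712292 -0.11511308  0.005     ] spot (np.float64(221.4726086032178), np.float64(163.33537874408972))
```

step_arm([
  [[0, 0, 0, 0, 0.002, 0.001, 100], [0, 0, 0, 0, 0.002, 0.001, 30], [0, 0, 0, 0, 0.002, 0.001, 30], [0, 0, 0, 0, 0.002, 0.001, 30], [0, 0, 0, 0, 0.002, 0.001, 30], [0, 0, 0, 0, 0.002, 0.001, 30], [0, 0, 0, 0, 0.002, 0.001, 30]],
], squeeze=30)

```text
time: 4.97
ee_pos: [0.5339, -0.2754, 0.1366]
eef_rot: [-0.029, 1.0, -0.0, 0.0]
ft_force: [0.1, -2.1, 3.3]
width: 0.0518
grip_force: 29.9
```

step_arm([
  [[0, 0, 0, 0, 0, -0.005, 30], [0, 0, 0, 0, 0, -0.015, 30], [0, 0, 0, 0, 0, -0.03, 30], [0, 0, 0, 0, 0, -0.045, 30], [0, 0, 0, 0, 0, -0.06, 30], [0, 0, 0, 0, 0, -0.075, 30], [0, 0, 0, 0, 0, -0.085, 30], [0, 0, 0, 0, 0, -0.085, 30]],
])

```text
time: 5.98
ee_pos: [0.5341, -0.2752, 0.2221]
eef_rot: [-0.029, 1.0, -0.0, 0.001]
ft_force: [0.3, -0.2, -4.1]
width: 0.0519
grip_force: 29.9
```

```bash
python3 - <<'E'
from h import *
s=readout.read_state();print(s["ee_pos"],s["ft_force"],s["joint_positions"].round(2))
z=s["ee_pos"][2]
for p in [(.48,-.12,z),(.45,-.07,z),(.45,-.07,.069)]:print(rel(p,np.pi-.068,s))
E
```

```text
[ 0.5340892  -0.27518245  0.22205318] [ 0.29115641 -0.16451554 -4.14231019] [-0.26  0.35  0.84  1.56 -0.26  1.36  2.24]
[-0.0002, 0.0011, 0.1263, 0.045, 0.1581, -0.0001]
[-0.0002, 0.0011, 0.1263, 0.072, 0.2097, -0.0001]
[-0.0002, 0.0011, 0.1263, 0.0722, 0.2098, 0.1529]
```

step_arm([
  [[0, 0, 0.03, 0.01, 0.035, 0, 30], [0, 0, 0.06, 0.024, 0.08, 0, 30], [0, 0, 0.09, 0.038, 0.125, 0, 30], [0, 0, 0.126, 0.052, 0.165, 0, 30], [0, 0, 0.126, 0.066, 0.195, 0, 30], [0, 0, 0.126, 0.072, 0.21, 0, 30], [0, 0, 0.126, 0.072, 0.21, 0.02, 30], [0, 0, 0.126, 0.072, 0.21, 0.06, 30], [0, 0, 0.126, 0.072, 0.21, 0.1, 30], [0, 0, 0.126, 0.072, 0.21, 0.13, 30], [0, 0, 0.126, 0.072, 0.21, 0.145, 30], [0, 0, 0.126, 0.072, 0.21, 0.149, 30], [0, 0, 0.126, 0.072, 0.21, 0.151, 30], [0, 0, 0.126, 0.072, 0.21, 0.151, 30]],
])

```text
time: 7.72
ee_pos: [0.4503, -0.0695, 0.071]
eef_rot: [0.034, 0.999, 0.0, 0.001]
ft_force: [-0.6, 0.3, -4.3]
width: 0.0522
grip_force: 29.9
```

step_arm([
  [[0, 0, 0, 0, 0, 0.0015, 30], [0, 0, 0, 0, 0, 0.003, 30], [0, 0, 0, 0, 0, 0.004, 30], [0, 0, 0, 0, 0, 0.004, 30]],
])

```text
time: 8.22
ee_pos: [0.4498, -0.0695, 0.0665]
eef_rot: [0.034, 0.999, 0.0, 0.0]
ft_force: [-0.7, -0.4, 0.6]
width: 0.0519
grip_force: 29.9
```

step_arm([
  [[0, 0, 0, 0, 0, 0, 65], [0, 0, 0, 0, 0, 0, 75], [0, 0, 0, 0, 0, 0, 100], [0, 0, 0, 0, 0, 0, 100], [0, 0, 0, 0, 0, 0, 100], [0, 0, 0, 0, 0, -0.05, 100], [0, 0, 0, 0, 0, -0.11, 100], [0, 0, 0, 0.03, 0, -0.17, 100], [0, 0, 0, 0.05, 0, -0.21, 100], [0, 0, 0, 0.05, 0, -0.21, 100], [0, 0, 0, 0.05, 0, -0.21, 100]],
])

```text
time: 9.6
ee_pos: [0.3998, -0.0661, 0.2758]
eef_rot: [0.034, 0.999, 0.0, -0.0]
ft_force: [-0.0, 1.1, -0.1]
width: 0.0866
grip_force: 0.0
```

```bash
python3 - <<'E'
from h import *
import pickle
s=readout.read_state();c=cams.camera("wrist");pickle.dump((c,s),open("w3.pkl","wb"))
print(s["ee_pos"],s["eef_rot"],s["time"],s["joint_positions"].round(2))
i=c["img"][:,:,::-1]
print(w2px(c,(.45,-.07,.092),s))
cv2.imwrite("pics/w3.png",cv2.resize(i[40:240,210:476],None,fx=3,fy=3,interpolation=cv2.INTER_CUBIC))
E
```

```text
[ 0.39975655 -0.06612084  0.27580756] [ 3.38356813e-02  9.99427380e-01  2.33813589e-04 -5.85652891e-05] 9.6 [-0.74 -0.31  0.65  1.92  0.19  1.48  1.37]
(np.float64(315.37284699786045), np.float64(216.9262504167948))
```

View pics/w3.png

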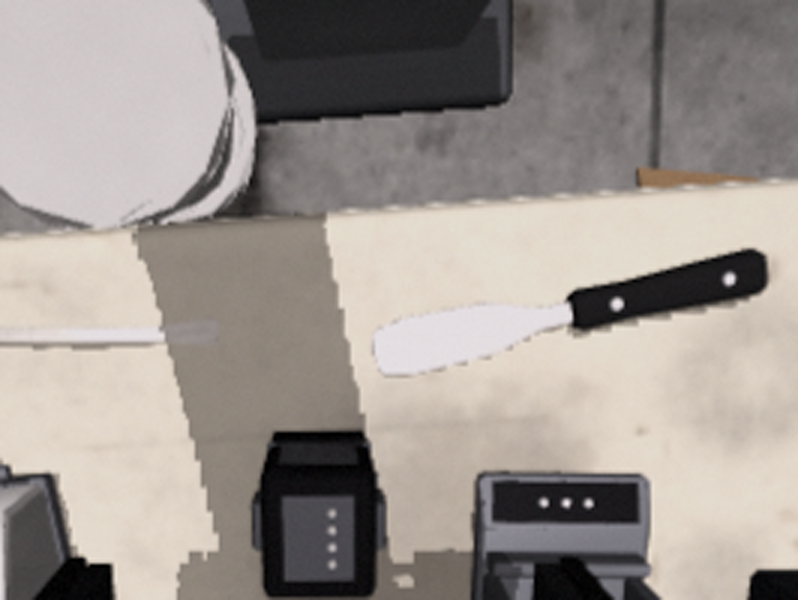

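```bash
python3 - <<'E'
from h import *
import pickle
c,s=pickle.load(open("w3.pkl","rb"))
g=lambda x,y,z: px2w(c,210+(x+.5)/3-.5,40+(y+.5)/3-.5,z,s)
print("pack",g(319,531,.092),"lip",[g(x,475,.022) for x in(478,564,650)])
a,b=g(478,475,.022),g(650,475,.022);m=(a+b)/2;print("center from lip",m[:2]+.082*np.array([np.cos(-.068),np.sin(-.068)]),np.linalg.norm(a-b))
for p in [(.45,-.07,.276),(.45,-.07,.068)]:print(rel(p,np.pi/2-.068,s))
E
```

```text
pack [ 0.44969136 -0.06914014  0.092     ] lip [array([0.44834949, 0.01405427, 0.022     ]), array([0.45135808, 0.05894679, 0.022     ]), array([0.45436711, 0.10384594, 0.022     ])]
center from lip [0.53316879 0.0533784 ] 0.08999308531474269
[0.0003, -0.0005, 1.5711, -0.0504, -0.0005, -0.0002]
[0.0003, -0.0005, 1.5711, -0.0504, -0.0006, 0.2078]
```

step_arm([
  [[0, 0, 0, -0.014, 0.042, 0.012, 100], [0, 0, 0, -0.028, 0.084, 0.024, 100], [0, 0, 0, -0.042, 0.124, 0.036, 100], [0, 0, 0, -0.042, 0.124, 0.036, 100], [0, 0, 0, -0.042, 0.124, 0.036, 100]],
])

```text
time: 10.28
ee_pos: [0.4498, 0.0539, 0.2393]
eef_rot: [0.034, 0.999, -0.001, -0.001]
ft_force: [0.1, 0.7, -0.2]
width: 0.0873
grip_force: 0.0
```

```bash
python3 - <<'E'
from h import *
import pickle
s=readout.read_state();c=cams.camera("wrist");pickle.dump((c,s),open("w4.pkl","wb"))
print(s["ee_pos"],s["eef_rot"],s["time"])
i=c["img"][:,:,::-1]
print(w2px(c,(.535,.055,.022),s))
cv2.imwrite("pics/w4.png",cv2.resize(i[140:240,255:385],None,fx=6,fy=6,interpolation=cv2.INTER_CUBIC))
E
```

```text
[0.44984551 0.05385648 0.23933417] [ 3.42580568e-02  9.99412193e-01 -9.19372299e-04 -8.99689374e-04] 10.275
(np.float64(320.8897611408728), np.float64(231.8572655164488))
```

View pics/w4.png

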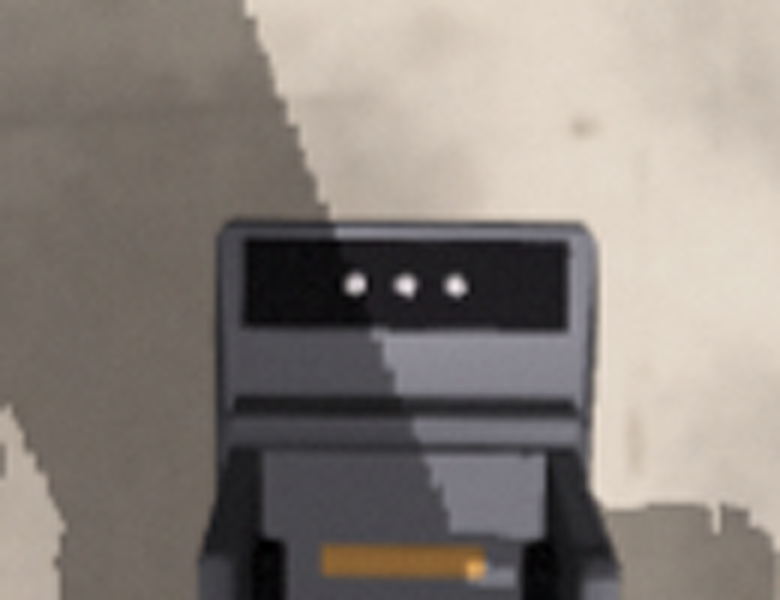

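```bash
python3 - <<'E'
from h import *
import pickle
c,s=pickle.load(open("w4.pkl","rb"))
g=lambda x,y,z: px2w(c,255+(x+.5)/6-.5,140+(y+.5)/6-.5,z,s)[:2]
u=np.array([np.cos(.068),-np.sin(.068)]);v=np.array([-u[1],u[0]])
for n,p in dict(lipL=(218,225,.022),lipR=(598,225,.022),lamp=(405,286,.022),bar=(403,562,.022),sillfrontL=(232,447,.04),sillR=(585,450,.04),gL=(200,560,.095),gR=(618,560,.095)).items():
    q=g(*p);print(n,q.round(4),"along",(q@u).round(4),"lat",(q@v).round(4))
q=np.array([.535,.055]);print(q@u,q@v)
print(rel((.45,-.07,.24),np.pi/2-.068),rel((.45,-.07,.068),np.pi/2-.068))
E
```

```text
lipL [0.4499 0.0183] along 0.4477 lat 0.0488
lipR [0.4559 0.107 ] along 0.4476 lat 0.1378
lamp [0.4675 0.061 ] along 0.4623 lat 0.0927
bar [0.5373 0.0561] along 0.5322 lat 0.0925
sillfrontL [0.4988 0.0187] along 0.4964 lat 0.0525
sillR [0.505  0.1002] along 0.497 lat 0.1342
gL [0.5043 0.0164] along 0.5021 lat 0.0506
gR [0.51   0.1001] along 0.502 lat 0.1345
0.5300264381800692 0.09122485861950848
[-0.0016, -0.0001, 1.5695, -0.0086, -0.1233, -0.0001] [-0.0016, -0.0001, 1.5695, -0.0088, -0.1231, 0.1719]
```

step_arm([
  [[0, 0, 0.17, -0.002, -0.03, 0, 100], [0, 0, 0.35, -0.004, -0.06, 0, 100], [0, 0, 0.53, -0.006, -0.09, 0, 100], [0, 0, 0.71, -0.009, -0.123, 0, 100], [0, 0, 0.89, -0.009, -0.123, 0, 100], [0, 0, 1.07, -0.009, -0.123, 0, 100], [0, 0, 1.25, -0.009, -0.123, 0, 100], [0, 0, 1.42, -0.009, -0.123, 0, 100], [0, 0, 1.57, -0.009, -0.123, 0, 100], [0, 0, 1.57, -0.009, -0.123, 0, 100], [0, 0, 1.57, -0.009, -0.123, 0, 100]],
])

```text
time: 11.7
ee_pos: [0.4506, -0.0691, 0.2404]
eef_rot: [0.73, 0.684, 0.0, -0.0]
ft_force: [0.8, -0.3, 0.1]
width: 0.087
grip_force: 0.0
```

```bash
python3 - <<'E'
from h import *
s=readout.read_state();print(s["ee_pos"],s["joint_positions"].round(2))
print(rel((.45,-.0695,.068),np.pi/2-.068))
E
```

```text
[ 0.45057529 -0.06914274  0.24042239] [-0.61 -0.11  0.63  1.87  0.07  1.36 -0.07]
[0.0002, -0.0004, 0.0034, -0.0005, -0.0006, 0.1724]
```

step_arm([
  [[0, 0, 0.003, 0, 0, 0.05, 100], [0, 0, 0.003, 0, 0, 0.1, 100], [0, 0, 0.003, 0, 0, 0.135, 100], [0, 0, 0.003, 0, 0, 0.16, 100], [0, 0, 0.003, 0, 0, 0.172, 100], [0, 0, 0.003, 0, 0, 0.172, 100], [0, 0, 0.003, 0, 0, 0.172, 80], [0, 0, 0.003, 0, 0, 0.172, 40], [0, 0, 0.003, 0, 0, 0.172, 40], [0, 0, 0.003, 0, 0, 0.172, 40], [0, 0, 0.003, 0, 0, 0.172, 40], [0, 0, 0.003, 0, 0, 0.172, 40]],
], squeeze=55)

```text
time: 13.2
ee_pos: [0.4514, -0.0686, 0.0688]
eef_rot: [0.731, 0.682, 0.0, 0.0]
ft_force: [1.4, -0.2, 5.3]
width: 0.0616
grip_force: 55.0
```

step_arm([
  [[0, 0, 0, 0, 0, -0.02, 40], [0, 0, 0, 0, 0, -0.06, 40], [0, 0, 0, 0, 0, -0.1, 40], [0, 0, 0, 0, 0, -0.13, 40], [0, 0, 0, 0, 0, -0.13, 40]],
])

```text
time: 13.82
ee_pos: [0.4513, -0.0686, 0.1992]
eef_rot: [0.731, 0.682, 0.001, 0.0]
ft_force: [0.7, 0.4, -4.3]
width: 0.0616
grip_force: 54.9
```

```bash
python3 - <<'E'
from h import *
s=readout.read_state();print(s["ee_pos"],s["ft_force"],s["eef_rot"])
z=s["ee_pos"][2]
print(rel((.5361,.0562,z),np.pi/2-.068))
E
```

```text
[ 0.45128798 -0.06856743  0.19923331] [ 0.68151483  0.40522438 -4.30708343] [7.31362895e-01 6.81987535e-01 1.07487209e-03 4.01963664e-04]
[0.0021, -0.001, -0.0018, 0.1304, 0.0759, 0.0003]
```

step_arm([
  [[0.002, -0.001, 0, 0.03, 0.018, 0, 40], [0.002, -0.001, 0, 0.07, 0.042, 0, 40], [0.002, -0.001, 0, 0.105, 0.062, 0, 40], [0.002, -0.001, 0, 0.13, 0.076, 0, 40], [0.002, -0.001, 0, 0.13, 0.076, 0, 40], [0.002, -0.001, 0, 0.13, 0.076, 0, 40]],
])

```text
time: 14.58
ee_pos: [0.5346, 0.0548, 0.1966]
eef_rot: [0.732, 0.682, -0.003, -0.001]
ft_force: [-0.2, 0.8, -4.2]
width: 0.0615
grip_force: 54.9
```

```bash
python3 - <<'E'
from h import *
s=readout.read_state();print(s["ee_pos"],s["ft_force"],s["eef_rot"],s["joint_positions"].round(2))
print(rel((.5361,.0562,.125),np.pi/2-.068))
c=cams.camera("wrist");top=cams.camera("top")
cv2.imwrite("pics/w5.png",np.vstack([cv2.resize(c["img"][100:240,160:460,::-1],(750,350)),cv2.resize(top["img"][150:260,200:535,::-1],(750,246))]))
E
```

```text
[0.5346109  0.05475771 0.19657046] [-0.18401401  0.76044046 -4.24710467] [ 0.73167902  0.68164409 -0.00254465 -0.00082237] [-0.71  0.16  0.59  1.74 -0.09  1.27 -0.18]
[-0.0047, 0.0026, -0.0028, 0.0017, 0.0017, 0.0716]
```

step_arm([
  [[-0.004, 0.002, 0, 0.0015, 0.0015, 0.025, 40], [-0.004, 0.002, 0, 0.0015, 0.0015, 0.055, 40], [-0.004, 0.002, 0, 0.0015, 0.0015, 0.07, 40], [-0.004, 0.002, 0, 0.0015, 0.0015, 0.076, 40], [-0.004, 0.002, 0, 0.0015, 0.0015, 0.076, 40], [-0.004, 0.002, 0, 0.0015, 0.0015, 0.076, 40]],
])

```text
time: 15.42
ee_pos: [0.5377, 0.0571, 0.1232]
eef_rot: [0.731, 0.682, 0.002, 0.001]
ft_force: [0.0, -0.8, -4.1]
width: 0.0617
grip_force: 54.9
```

```bash
python3 - <<'E'
from h import *
s=readout.read_state();print(s["ee_pos"],s["ft_force"],s["torque"])
print(rel((.5361,.0562,.110),np.pi/2-.068))
E
```

```text
[0.53767705 0.0571367  0.12324788] [ 0.03622617 -0.82261795 -4.06511069] [-0.04373901  0.05671698  0.02670373]
[0.0033, -0.0016, -0.0021, -0.0011, -0.0016, 0.0132]
```

step_arm([
  [[0.002, -0.001, 0, -0.001, -0.0015, 0.003, 40], [0.002, -0.001, 0, -0.001, -0.0015, 0.007, 40], [0.002, -0.001, 0, -0.001, -0.0015, 0.01, 40], [0.002, -0.001, 0, -0.001, -0.0015, 0.013, 40], [0.002, -0.001, 0, -0.001, -0.0015, 0.013, 40]],
])

```text
time: 16.05
ee_pos: [0.5354, 0.0562, 0.1091]
eef_rot: [0.731, 0.682, -0.0, -0.0]
ft_force: [0.2, -0.1, -3.6]
width: 0.0617
grip_force: 54.9
```

```bash
python3 - <<'E'
from h import *
s=readout.read_state();print(s["ee_pos"],s["ft_force"],s["torque"])
print(rel((.5361,.0562,.0908),np.pi/2-.068))
E
```

```text
[0.53542124 0.05623056 0.10906871] [ 0.20034463 -0.06016847 -3.57452219] [-0.0015633   0.02545548  0.0049648 ]
[-0.0004, 0.0001, -0.002, 0.0, 0.0007, 0.0183]
```

step_arm([
  [[0, 0, 0, 0, 0.0005, 0.003, 40], [0, 0, 0, 0, 0.0005, 0.006, 40], [0, 0, 0, 0, 0.0005, 0.008, 40], [0, 0, 0, 0, 0.0005, 0.01, 40], [0, 0, 0, 0, 0.0005, 0.012, 40]],
])

```text
time: 16.68
ee_pos: [0.5374, 0.0573, 0.1019]
eef_rot: [0.731, 0.682, 0.002, -0.001]
ft_force: [-24.2, 2.1, 62.8]
width: 0.0615
grip_force: 55.0
```

step_arm([
  [[0, 0, 0, 0, 0, -0.006, 40], [0, 0, 0, 0, 0, -0.009, 40], [0, 0, 0, 0, -0.001, -0.009, 40], [0, 0, 0, 0, -0.001, -0.009, 40]],
])

```text
time: 17.18
ee_pos: [0.5358, 0.0563, 0.1065]
eef_rot: [0.731, 0.682, 0.001, 0.0]
ft_force: [3.7, 0.7, -1.8]
width: 0.0614
grip_force: 55.0
```

```bash
python3 - <<'E'
from h import *
s=readout.read_state();print(s["ee_pos"],s["ft_force"],s["torque"])
print(rel((.5361,.0562,.0908),np.pi/2-.068))
E
```

```text
[0.53576143 0.0563418  0.10647653] [ 3.66457068  0.70116898 -1.84811312] [ 0.17036471 -1.13251508  0.0347814 ]
[0.0016, -0.0002, -0.0019, -0.0001, 0.0003, 0.0157]
```

View pics/w5.png

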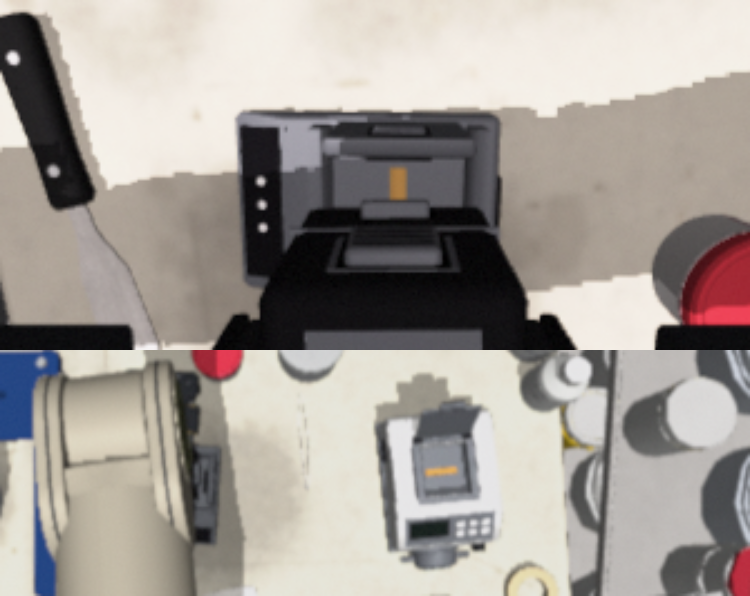

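step_arm([
  [[0, 0, 0, 0, -0.0005, 0.001, 40], [0, 0, 0, 0, -0.0005, 0.002, 40], [0, 0, 0, 0, -0.0005, 0.003, 40], [0, 0, 0, 0, -0.0005, 0.004, 40], [0, 0, 0, 0, -0.0005, 0.004, 40]],
])

```text
time: 17.8
ee_pos: [0.5348, 0.0564, 0.1029]
eef_rot: [0.731, 0.682, 0.0, -0.0]
ft_force: [0.6, 0.7, 6.2]
width: 0.0615
grip_force: 55.0
```

```bash
python3 - <<'E'
from h import *
s=readout.read_state();print(s["ee_pos"],s["ft_force"],s["torque"])
print(rel((.5361,.0562,.0908),np.pi/2-.068))
E
```

```text
[0.53479294 0.05635928 0.1028551 ] [0.56530746 0.66637459 6.18324112] [ 0.15637653 -0.19482753 -0.00181571]
[0.0004, -0.0006, -0.0021, -0.0001, 0.0013, 0.0121]
```

step_arm([
  [[0, 0, 0, 0, 0, 0.001, 40], [0, 0, 0, 0, 0, 0.002, 40], [0, 0, 0, 0, 0, 0.003, 40], [0, 0, 0, 0, 0, 0.004, 40], [0, 0, 0, 0, 0, 0.004, 40]],
])

```text
time: 18.42
ee_pos: [0.5347, 0.0562, 0.0984]
eef_rot: [0.731, 0.682, 0.0, 0.0]
ft_force: [2.7, 1.5, 0.2]
width: 0.0616
grip_force: 55.0
```

step_arm([
  [[0, 0, 0, 0, 0, 0.001, 40], [0, 0, 0, 0, 0, 0.002, 40], [0, 0, 0, 0, 0, 0.003, 40], [0, 0, 0, 0, 0, 0.004, 40], [0, 0, 0, 0, 0, 0.005, 40], [0, 0, 0, 0, 0, 0.006, 40], [0, 0, 0, 0, 0, 0.006, 40]],
])

```text
time: 19.3
ee_pos: [0.5341, 0.0563, 0.092]
eef_rot: [0.731, 0.682, -0.0, -0.0]
ft_force: [0.5, 0.2, -5.2]
width: 0.0619
grip_force: 54.9
```

step_arm([
  [[0, 0, 0, 0, 0.0005, 0.001, 40], [0, 0, 0, 0, 0.0005, 0.002, 40], [0, 0, 0, 0, 0.0005, 0.003, 40], [0, 0, 0, 0, 0.0005, 0.003, 40]],
])

```text
time: 19.8
ee_pos: [0.5351, 0.0561, 0.0907]
eef_rot: [0.732, 0.682, 0.0, -0.0]
ft_force: [-5.2, -1.2, 13.3]
width: 0.0615
grip_force: 54.9
```

step_arm([
  [[0, 0, 0, 0, 0, 0.0015, 40], [0, 0, 0, 0, 0, 0.0025, 40], [0, 0, 0, 0, 0, 0.0025, 40]],
])

```text
time: 20.18
ee_pos: [0.5356, 0.056, 0.0903]
eef_rot: [0.732, 0.682, 0.001, -0.001]
ft_force: [-14.1, -1.7, 37.5]
width: 0.0619
grip_force: 55.0
```

step_arm([
  [[0, 0, 0, 0, 0, -0.004, 40], [0, 0, 0, 0, 0, -0.004, 60], [0, 0, 0, 0, 0, -0.004, 85], [0, 0, 0, 0, 0, -0.004, 100], [0, 0, 0, 0, 0, -0.004, 100], [0, 0, 0, 0, 0, -0.004, 100], [0, 0, 0, 0, 0, -0.03, 100], [0, 0, 0, 0, 0, -0.08, 100], [0, 0, 0, 0, 0, -0.14, 100], [0, 0, 0, 0, 0, -0.18, 100], [0, 0, 0, 0, 0, -0.18, 100]],
])

```text
time: 21.55
ee_pos: [0.5366, 0.0563, 0.27]
eef_rot: [0.731, 0.682, 0.003, 0.001]
ft_force: [0.0, -0.4, -1.0]
width: 0.0873
grip_force: 0.0
```

```bash
python3 - <<'E'
from h import *
s=readout.read_state();print(s["ee_pos"],s["ft_force"],s["joint_positions"].round(2))
t=cams.camera("top")
u=np.array([np.cos(.06),np.sin(.06)])
q=px2w(t,403,176,.181)[:2];print("tab",q,q@u)
print("post",px2w(t,388,140,0),px2w(t,410,145,0),px2w(t,440,85,.5),px2w(t,400,80,.3))
for p in [(.45,-.15,.29),(.55,-.26,.29),(.632,-.269,.29),(.632,-.269,.19)]:print(rel(p,np.pi+.06,s))
E
```

```text
[0.536553   0.0562906  0.26997102] [ 0.03401571 -0.35132085 -0.9570613 ] [-0.73  0.11  0.6   1.63 -0.06  1.41 -0.2 ]
tab [ 0.60051429 -0.27608051] 0.58287879599017
post [ 0.73796975 -0.27429739  0.        ] [ 0.7205449  -0.34111684  0.        ] [ 0.72178608 -0.28188874  0.5       ] [ 0.81018796 -0.25337996  0.3       ]
[0.0058, 0.0026, -1.701, -0.2118, -0.0718, -0.0209]
[0.0058, 0.0026, -1.701, -0.3145, 0.0357, -0.0206]
[0.0058, 0.0026, -1.701, -0.3177, 0.1181, -0.0202]
[0.0058, 0.0026, -1.701, -0.318, 0.1176, 0.0798]
```

step_arm([
  [[0, 0, -0.17, -0.05, -0.02, -0.02, 100], [0, 0, -0.34, -0.1, -0.035, -0.02, 50], [0, 0, -0.51, -0.15, -0.05, -0.02, 0], [0, 0, -0.68, -0.19, -0.065, -0.02, 0], [0, 0, -0.85, -0.212, -0.072, -0.02, 0], [0, 0, -1.02, -0.212, -0.072, -0.02, 0], [0, 0, -1.19, -0.24, -0.045, -0.02, 0], [0, 0, -1.36, -0.265, -0.015, -0.02, 0], [0, 0, -1.53, -0.29, 0.01, -0.02, 0], [0, 0, -1.7, -0.315, 0.036, -0.02, 0], [0, 0, -1.7, -0.315, 0.036, -0.02, 0], [0, 0, -1.7, -0.315, 0.036, -0.02, 0]],
], squeeze=10)

```text
time: 23.1
ee_pos: [0.5483, -0.2604, 0.2857]
eef_rot: [-0.028, 1.0, 0.0, -0.001]
ft_force: [-0.1, -0.3, 0.0]
width: 0.0005
grip_force: 0.0
```

```bash
python3 - <<'E'
from h import *
s=readout.read_state();print(s["ee_pos"],s["joint_positions"].round(2),s["width"])
for p in [(.632,-.269,.29),(.632,-.269,.185)]:print(rel(p,np.pi+.06,s))
E
```

```text
[ 0.54826783 -0.26040766  0.28565876] [-0.31  0.35  0.9   1.43 -0.27  1.49  2.21] 0.0005287433033190785
[0.0005, -0.0019, -0.0037, -0.0831, -0.0133, -0.0045]
[0.0005, -0.0019, -0.0037, -0.0833, -0.0133, 0.1005]
```

step_arm([
  [[0, 0, 0, -0.04, -0.006, -0.004, 0], [0, 0, 0, -0.083, -0.0133, -0.004, 0], [0, 0, 0, -0.083, -0.0133, -0.004, 0], [0, 0, 0, -0.083, -0.0133, 0.03, 0], [0, 0, 0, -0.083, -0.0133, 0.07, 0], [0, 0, 0, -0.083, -0.0133, 0.1, 0], [0, 0, 0, -0.083, -0.0133, 0.1, 0], [0, 0, 0, -0.083, -0.0133, 0.1, 0]],
])

```text
time: 24.1
ee_pos: [0.6328, -0.2688, 0.1889]
eef_rot: [-0.029, 1.0, -0.0, 0.001]
ft_force: [0.6, 0.2, 0.4]
width: 0.0001
grip_force: 0.0
```

```bash
python3 - <<'E'
from h import *
s=readout.read_state();p=s["ee_pos"];print(p,s["ft_force"],s["joint_positions"].round(2),"along",p[0]*np.cos(.06)+p[1]*np.sin(.06),-p[0]*np.sin(.06)+p[1]*np.cos(.06))
E
```

```text
[ 0.63276459 -0.26879803  0.18889406] [0.55793976 0.23200161 0.3940828 ] [-0.2   0.59  0.82  1.35 -0.43  1.38  2.25] along 0.615507751763754 -0.306257441434355
```

step_arm([
  [[0, 0, 0, 0.012, 0, 0.003, 0], [0, 0, 0, 0.024, 0, 0.003, 0], [0, 0, 0, 0.037, 0, 0.003, 0], [0, 0, 0, 0.05, 0, 0.003, 0], [0, 0, 0, 0.063, 0, 0.003, 0], [0, 0, 0, 0.076, 0, 0.003, 0], [0, 0, 0, 0.09, 0, 0.004, 0], [0, 0, 0, 0.095, 0, 0.012, 0], [0, 0, 0, 0.1, 0, 0.021, 0], [0, 0, 0, 0.106, 0, 0.031, 0], [0, 0, 0, 0.11, 0, 0.041, 0], [0, 0, 0, 0.113, 0, 0.049, 0], [0, 0, 0, 0.114, 0, 0.054, 0], [0, 0, 0, 0.114, 0, 0.054, 0]],
])

```text
time: 25.85
ee_pos: [0.5187, -0.2756, 0.1325]
eef_rot: [-0.03, 1.0, 0.0, -0.0]
ft_force: [0.2, 0.3, -0.2]
width: 0.0003
grip_force: 0.0
```

step_arm([
  [[0, 0, 0, 0, 0, 0.002, 0], [0, 0, 0, 0, 0, 0.004, 0], [0, 0, 0, 0, 0, 0.006, 0], [0, 0, 0, 0, 0, 0.006, 0]],
])

```text
time: 26.35
ee_pos: [0.5187, -0.2756, 0.1266]
eef_rot: [-0.03, 1.0, 0.0, -0.0]
ft_force: [0.0, -0.4, -1.2]
width: 0.0003
grip_force: 0.0
```

step_arm([
  [[0, 0, 0, 0, 0, 0.001, 0], [0, 0, 0, 0, 0, 0.002, 0], [0, 0, 0, 0, 0, 0.003, 0], [0, 0, 0, 0, 0, 0.003, 0]],
])

```text
time: 26.85
ee_pos: [0.5187, -0.2756, 0.1237]
eef_rot: [-0.03, 1.0, 0.0, -0.0]
ft_force: [0.3, 1.4, 0.1]
width: 0.0001
grip_force: 0.0
```

step_arm([
  [[0, 0, 0, 0, 0, 0.001, 0], [0, 0, 0, 0, 0, 0.002, 0], [0, 0, 0, 0, 0, 0.003, 0], [0, 0, 0, 0, 0, 0.003, 0]],
])

```text
time: 27.35
ee_pos: [0.5187, -0.2756, 0.1207]
eef_rot: [-0.03, 1.0, 0.0, -0.0]
ft_force: [-1.4, 0.4, -0.6]
width: 0.0008
grip_force: 0.0
```

step_arm([
  [[0, 0, 0, 0, 0, -0.02, 0], [0, 0, 0, 0, 0, -0.07, 0], [0, 0, 0, 0.03, 0, -0.12, 0], [0, 0, 0, 0.07, 0, -0.16, 0], [0, 0, 0, 0.07, 0, -0.16, 0], [0, 0, 0, 0.07, 0, -0.16, 0]],
])

```text
time: 28.1
ee_pos: [0.4493, -0.2794, 0.2815]
eef_rot: [-0.03, 1.0, 0.0, 0.001]
ft_force: [0.1, 1.0, -0.5]
width: 0.0004
grip_force: 0.0
```

```bash
python3 - <<'E'
from h import *
import pickle
s=readout.read_state();c=cams.camera("wrist");side=cams.camera("side");print(r.nose_length,s["ee_pos"])
pickle.dump((c,s,side),open("w6.pkl","wb"))
a=cv2.resize(c["img"][60:230,190:440,::-1],(400,272));b=cv2.resize(side["img"][100:200,290:400,::-1],(330,300),interpolation=cv2.INTER_CUBIC);d=cv2.resize(side["img"][200:290,270:360,::-1],(300,300),interpolation=cv2.INTER_CUBIC)
o=np.zeros((590,780,3),np.uint8);o[:272,:400]=a;o[280:580,:330]=b;o[280:580,340:640]=d
cv2.imwrite("pics/w6.png",o)
E
```

```text
0.022 [ 0.44930468 -0.27937591  0.28145044]
```

View pics/w6.png

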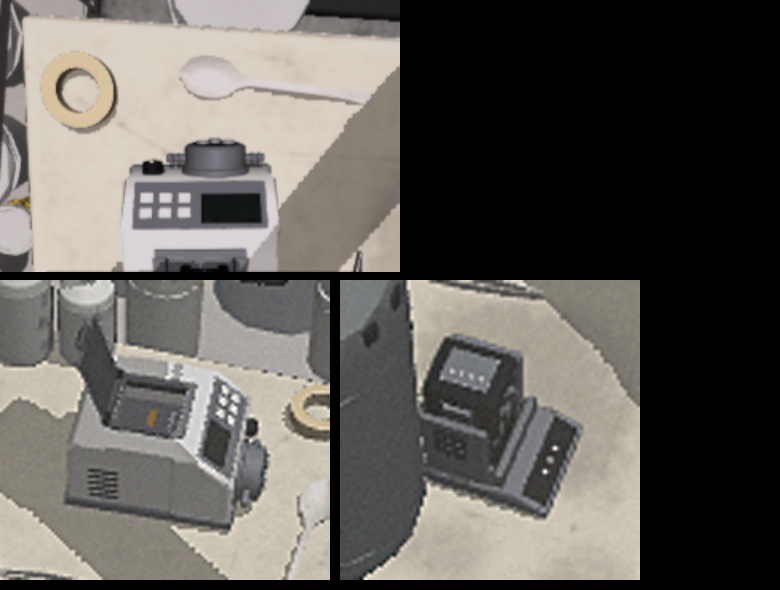

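```bash
python3 - <<'E'
from h import *
import pickle
c,s,side=pickle.load(open("w6.pkl","rb"));t=cams.camera("top")
u=np.array([np.cos(.06),np.sin(.06),0]);v=np.array([-u[1],u[0],0]);z=np.array([0,0,1.])
H=.5565*u-.3067*v+.104*z
for th in (1.2,1.5,1.8,1.9,2.0,2.1,2.2):
    P=lambda rr,l:H+rr*(-np.cos(th)*u+np.sin(th)*z)+l*v
    print(th,P(.081,0).round(3),*[np.round(w2px(k,p),1) for k in(t,side) for p in(P(.086,0),P(.076,.035),P(.076,-.035))])
print("hinge",[np.round(w2px(k,H+l*v),1) for k in(t,side) for l in(.035,-.035)])
s0=cv2.imread("pics/side0.png");now=side["img"][:,:,::-1]
d=np.abs(s0.astype(int)-now).sum(2);print("flap region diff",(d[100:150,305:335]>60).sum())
g=cv2.cvtColor(now,cv2.COLOR_BGR2GRAY)[104:146:2,308:340];print(g)
t0=cv2.imread("pics/top0.png");d=np.abs(t0.astype(int)-t["img"][:,:,::-1]).sum(2);print((d[165:190,380:420]>60).sum())
E
```

```text
1.2 [ 0.545 -0.275  0.179] [403.7 198.1] [389.4 198.2] [416.2 195.8] [338.4 121.5] [334.6 132.1] [339.4 115.5]
1.5 [ 0.568 -0.273  0.185] [403.1 188.2] [388.9 189.5] [415.7 187.2] [329.9 118.8] [327.1 129.7] [332.1 113.1]
1.8 [ 0.592 -0.272  0.183] [401.9 178.4] [387.9 181. ] [414.6 178.6] [321.2 118. ] [319.3 129. ] [324.5 112.4]
1.9 [ 0.6   -0.271  0.181] [401.4 175.4] [387.4 178.3] [414.1 176. ] [318.4 118.2] [316.8 129.1] [322.1 112.6]
2.0 [ 0.608 -0.271  0.178] [400.8 172.5] [387.  175.8] [413.6 173.4] [315.7 118.6] [314.5 129.4] [319.8 112.9]
2.1 [ 0.615 -0.27   0.174] [400.2 169.8] [386.5 173.4] [413.  171.1] [313.2 119.2] [312.2 129.9] [317.6 113.5]
2.2 [ 0.621 -0.27   0.169] [399.6 167.4] [386.  171.3] [412.4 169. ] [310.8 120. ] [310.1 130.6] [315.5 114.2]
hinge [array([383.9, 190.6]), array([408.9, 188.4]), array([325.2, 147.6]), array([330. , 131.2])]
flap region diff 279
[[186  68 151 186 179 184 187 188 198 200 204 205 205 209 206 207 204 208
  203 162  61  91 100  95  89  96  96  96  96  96 137 160]
 [183  97 105 117 160 191 196 195 198 201 205 205 209 209 211 210 199 
[... 1894 characters left out ...]
5  40  47  54  49  54  57  66]
 [191 196 196 195 198 199 196 195 197 216 109 100  65  62  70  65  65  67
   67  70  85  74 139  91 116 113 116 118 113 122  93  95]
 [190 192 191 192 196 192 195 198 211 102 120 169  92  62  67  65  69  65
   63  88  73 107 114  98 110 118 111 116 108 110 111 113]
 [190 190 195 193 193 189 195 200 118 100 141 162 170  71  57  68  71  63
   74  82  68 136  98  88  86  87  81  82  85  87  81  81]
 [187 190 190 197 197 198 200 213 104 122 162 161 160 171  72  57  66  63
   90  67 111  92  89  84  89  81  87  90  86  89  81  88]
 [202 191 196 208 129 127 125 117 109 151 155 162 157 161 171  71  64  45
   49  85  99  93  87  85  86  87  89  85  88  86  82  87]]
489
```

```bash
cat >> h.py <<'E'
def flap_fit(img,cam):
    "angle whose projected plate is best filled with dark grey (40..130) and outline contrast"
    g=cv2.GaussianBlur(cv2.cvtColor(np.ascontiguousarray(img),cv2.COLOR_BGR2GRAY),(3,3),0).astype(float)
    G=np.hypot(cv2.Sobel(g,cv2.CV_64F,1,0),cv2.Sobel(g,cv2.CV_64F,0,1))
    u=np.array([np.cos(.06),np.sin(.06),0]);v=np.array([-u[1],u[0],0]);z=np.array([0,0,1.]);H=.5565*u-.3067*v+.104*z
    out=[]
    for th in np.arange(-.1,2.6,.05):
        e=-np.cos(th)*u+np.sin(th)*z
        L=[H+.076*e+l*v for l in np.linspace(-.035,.035,30)]+[H+q*e+k*v for q in np.linspace(.03,.076,20) for k in(-.035,.035)]
        px=np.array([w2px(cam,p) for p in L],np.float32)
        out.append((cv2.remap(G.astype(np.float32),px[:,:1],px[:,1:],1).mean(),round(th,2)))
    return sorted(out)[::-1][:4]
E
python3 - <<'E'
from h import *
import pickle
side=pickle.load(open("w6.pkl","rb"))[2];t=cams.camera("top")
for n,c in(("side",side),("top",t)):
    print(n,"start",flap_fit(cv2.imread(f"pics/{n}0.png"),c),"now",flap_fit(c["img"][:,:,::-1],c))
E
```

```text
side start [(np.float32(202.11415), np.float64(-0.1)), (np.float32(183.1806), np.float64(-0.05)), (np.float32(177.6872), np.float64(1.45)), (np.float32(171.60277), np.float64(1.5))] now [(np.float32(211.80981), np.float64(-0.1)), (np.float32(209.88356), np.float64(-0.05)), (np.float32(194.98048), np.float64(0.0)), (np.float32(186.23538), np.float64(0.05))]
top start [(np.float32(259.29874), np.float64(0.45)), (np.float32(257.7009), np.float64(0.5)), (np.float32(256.8041), np.float64(0.7)), (np.float32(249.91722), np.float64(0.75))] now [(np.float32(226.35599), np.float64(1.9)), (np.float32(224.50868), np.float64(1.95)), (np.float32(220.30734), np.float64(1.85)), (np.float32(204.76073), np.float64(1.8))]
```

step_arm([
  [[0, 0, 0, -0.05, 0, 0, 0], [0, 0, 0, -0.1, 0, 0, 0], [0, 0, 0, -0.15, 0, 0, 0], [0, 0, 0, -0.183, 0, 0, 0], [0, 0, 0, -0.183, 0, 0, 0], [0, 0, 0, -0.183, 0, 0.04, 0], [0, 0, 0, -0.183, 0, 0.08, 0], [0, 0, 0, -0.183, 0, 0.1045, 0], [0, 0, 0, -0.183, 0, 0.1045, 0], [0, 0, 0, -0.183, 0, 0.1045, 0]],
])

```text
time: 29.55
ee_pos: [0.6317, -0.2695, 0.1774]
eef_rot: [-0.029, 1.0, -0.0, 0.0]
ft_force: [0.6, 0.3, -0.2]
width: 0.0007
grip_force: 0.0
```

```bash
cat >> h.py <<'E'
def chk(tag):
    import pickle
    s=readout.read_state();w=cams.camera("wrist");sd=cams.camera("side");t=cams.camera("top");pickle.dump((w,s,sd,t),open(tag+".pkl","wb"))
    p=s["ee_pos"];print("along",(p[0]*np.cos(.06)+p[1]*np.sin(.06)).round(4),"tip",(p[2]-.022).round(4),s["ft_force"].round(1))
    g=cv2.cvtColor(sd["img"],cv2.COLOR_RGB2GRAY)[104:152:3,302:346:2];print(g)
    return w,s,sd
E
python3 - <<'E'
from h import *
w,s,sd=chk("b1")
u=np.array([np.cos(.06),np.sin(.06),0]);v=np.array([-u[1],u[0],0]);z=np.array([0,0,1.]);H=.5565*u-.3067*v+.104*z
for th in(1.9,2.0):
    e=-np.cos(th)*u+np.sin(th)*z;print(th,[np.round(w2px(w,H+q*e+l*v,s)) for q in(.0,.081) for l in(-.035,.035)])
tip=s["ee_pos"]-np.array([0,0,.022]);print("tip px wrist",w2px(w,tip,s),"side",w2px(sd,tip))
g=cv2.cvtColor(w["img"],cv2.COLOR_RGB2GRAY);print(g[180:400:10,270:370:6])
E
```

```text
along 0.6144 tip 0.1554 [ 0.6  0.3 -0.2]
[[ 54  52  56  55  59  40 106  74  31 220 209 212 206  62 106  90 100  97
  139 136 106 111]
 [ 57  56  48  52  49  56  42 223 227 219 205 152 135  75 186  88 101 104
  101 103 108 114]
 [ 52  57  60  55  60  51  58 137 140 132 123 126 114  79 178  84 105 107
  101 104 109 113]
 [ 42  48  53  53  50  53  91 104  90 114  90 122 128  83 178  87 100 103
  105 107 104 109]
 [ 50  50  49  50  58  43  70  90 132 101  84 119 127  76 176  85 102 105
  105 104 107 109]
 [ 52  33  45  49  45  45  90  75  84  88  91  86 128  53 179  92  98 101
  103 106 103 112]
 [121 100  85 144  94 105 109  62  79  89  83  93 125 149 209 212 218 154
   88  88 100 109]
 [119 116 117 139 110 100 102 104  88  89  88  90  79 224 212 199 206 199
  196 197 198 208]
 [208 208 203 206 124 125  92  88  87  92  86  87  91 151 224 215 212 211
  214 213 214 212]
 [198 203 194 198 197 198 200 218  78  89  86  86  89  84  41 126 142 198
  198 226 223 216]
 [197 200 195 199 197 200 200 205 140  86  89  90  85 123 112  42  44  54
   55  73 115 128]
 [201 197 197 196 201 199 201 207 11
[... 1617 characters left out ...]
 32  20  19   7  12  20  56  18  31  45  45  45  46  43  45]
 [ 40  41  39  54  59  59  59  61  61  60  60  41  40  39  39  38  41]
 [ 11  13  11  13  13  14  12  16  13  13  14  10  13   9  14   8  13]
 [ 12   8  11  13  12  12  12  13  15  15  13  10  11   7  12  15  13]
 [ 10   7   8   9   7   6  11   7   9   9  11  14  13  12  14  13   9]
 [  6   6   1   6   4   2   1   4   1   7   9   8   6   3   2   6   3]
 [  5   7   4   3   6   5   7   3   4   2   5   8   7   4   2   6   6]
 [  3   6   3   3   5   1   7   7   4   4   3   4   1   4   7   5   0]
 [  7   3   2   8   6   1   5   6   4   3   2   6   2   2   7   5  10]
 [  7   6   2   5   4   5   5   1   2   5   6   1   5   7   4   3   5]]
```

step_arm([
  [[0, 0, 0, 0.012, 0, 0, 0], [0, 0, 0, 0.024, 0, 0, 0], [0, 0, 0, 0.036, 0, 0, 0], [0, 0, 0, 0.046, 0, 0, 0], [0, 0, 0, 0.046, 0, 0, 0]],
])

```text
time: 30.32
ee_pos: [0.5873, -0.2723, 0.1815]
eef_rot: [-0.03, 1.0, -0.0, 0.004]
ft_force: [1.4, 3.9, 28.6]
width: 0.0006
grip_force: 13.9
```

```bash
python3 - <<'E'
from h import *
w,s,sd=chk("b2")
tip=s["ee_pos"]-np.array([0,0,.022]);print("tip px wrist",w2px(w,tip,s))
u=np.array([np.cos(.06),np.sin(.06),0]);v=np.array([-u[1],u[0],0]);z=np.array([0,0,1.]);H=.5565*u-.3067*v+.104*z
for th in(1.3,1.5,1.7,1.9,2.0):
    e=-np.cos(th)*u+np.sin(th)*z;print(th,[np.round(w2px(w,H+q*e+l*v,s)) for q in(.0,.081) for l in(-.035,.035)])
g=cv2.cvtColor(w["img"],cv2.COLOR_RGB2GRAY);print(g[150:260:5,245:385:7])
E
```

```text
along 0.5699 tip 0.1595 [ 1.4  3.9 28.6]
[[151  51  52  54  55  57  56  54  55  59  56  60  56  47  76  76  56 102
  142 135 108 106]
 [111  56  61  57  49  52  50  55  55  53  57  51  55  58  53  52  35 102
  102 100 106 108]
 [ 86  50  52  51  53  54  55  56  51  55  52  54  52  60  52  86 100 103
  103 106 107 109]
 [ 76  51  46  46  52  47  53  49  54  51  56  49  52  55  35  91  98 105
  100 104 106 112]
 [116  47  53  46  50  52  53  45  52  46  51  49  50  44  34  93  99 103
  102 108 106 112]
 [121 127  72  53  51  45  47  45  50  53  49  54  53  57  39  94  98 105
  103 103 109 110]
 [122 101  82 145  92  97 102 110 116 127 130 104  55  48 164 217 223 150
   86  91 101 113]
 [122 116 119 137 114  99 105 105 114 115 135 234 111  66 230 201 207 202
  192 198 204 207]
 [206 209 204 202 127 128  89 107 100  90 221 151  66  70 237 213 212 213
  214 212 214 213]
 [199 201 200 196 200 200 202 202 211 116 156 107  69  71  43 121 140 202
  198 229 221 220]
 [212 207 209 201 199 200 202 203 183 156 164  87  68  81 114  41  48  50
   57  72 115 135]
 [133 136 130 127 124 207 200 210 11
[... 2123 characters left out ...]
  39  38
  203 203]
 [204 196 153 123 121 120 119  41  45  48  48  49  50  48  81 114 111 110
  124 124]
 [204 123 202 200 198 199 202  73  72  57 124 122  98 109 202 206 187 123
  125 126]
 [ 38  28  27  26  29  29  28  19  12   6  11   8   5  25  28  32  28  29
   27  28]
 [ 10  14  13  13   9  12  10  11  11   5   6  12   6  14  12  12  12  12
   15  13]
 [ 14  14  10  11  13  11   9  13   9   0   4   5   3  12  17  13  12  12
   13  13]
 [  9  12  14  11  11  16   9  12  54   6   2   7   6  14  15  10  12  11
    9  10]
 [ 13   8   4  10   9  10  14  14  65   9   8   5   9  11  13  13  12   9
   10  10]
 [ 29  25  27  28  27  28  26  28  68  35  37  34  26  18  26  28  29  26
   27  28]]
```

step_arm([
  [[0, 0, 0, -0.004, 0, -0.004, 0], [0, 0, 0, -0.008, 0, -0.012, 0], [0, 0, 0, -0.008, 0, -0.02, 0], [0, 0, 0, -0.004, 0, -0.02, 0], [0, 0, 0, -0.004, 0, -0.02, 0]],
])

```text
time: 31.1
ee_pos: [0.589, -0.2717, 0.1961]
eef_rot: [-0.029, 1.0, 0.0, -0.0]
ft_force: [-0.8, -0.6, 0.4]
width: 0.0004
grip_force: 0.0
```

```bash
cat >> h.py <<'E'
def chk2(tag,ths):
    import pickle
    s=readout.read_state();w=cams.camera("wrist");pickle.dump((w,s),open(tag+".pkl","wb"))
    p=s["ee_pos"];print("along",(p[0]*np.cos(.06)+p[1]*np.sin(.06)).round(4),"tip",(p[2]-.022).round(4),s["ft_force"].round(1),s["grip_force"])
    u=np.array([np.cos(.06),np.sin(.06),0]);v=np.array([-u[1],u[0],0]);z=np.array([0,0,1.]);H=.5565*u-.3067*v+.104*z
    for th in ths:
        e=-np.cos(th)*u+np.sin(th)*z;print(th,[np.round(w2px(w,H+q*e,s)[1]) for q in(.0,.076,.086)])
    print("tip row",w2px(w,p-[0,0,.022],s)[1])
    g=cv2.cvtColor(w["img"],cv2.COLOR_RGB2GRAY)
    for y in range(100,256,4): print(y,g[y,250:384:10])
E
python3 -c "
from h import *
chk2('b3',(1.0,1.2,1.4,1.6,1.8,2.0))"
```

```text
along 0.5716 tip 0.1741 [-0.8 -0.6  0.4] 0.0
1.0 [np.float64(183.0), np.float64(144.0), np.float64(137.0)]
1.2 [np.float64(183.0), np.float64(165.0), np.float64(162.0)]
1.4 [np.float64(183.0), np.float64(187.0), np.float64(188.0)]
1.6 [np.float64(183.0), np.float64(209.0), np.float64(214.0)]
1.8 [np.float64(183.0), np.float64(228.0), np.float64(236.0)]
2.0 [np.float64(183.0), np.float64(244.0), np.float64(254.0)]
tip row 223.47353158011947
100 [206 207 207 127 127 130 129 129 130 129 129 206 207 207]
104 [207 207 207 125 127 128 132 128 129 129 127 207 206 208]
108 [207 208 186 126 146 117 100  90  88  86 127 208 206 207]
112 [208 206 189 124  74  75  77  76  76  74 126 208 209 207]
116 [207 208 191 126  74  76  75  75  74  74 127 208 208 207]
120 [207 206 197 124  88  97  90 128  96  96 127 208 207 208]
124 [208 207 200 123 125 125 125 127 127 127 125 207 208 208]
128 [207 209 205 124 123 125 127 127 127 126 126 208 208 207]
132 [208 206 208 124 123 124 127 125 124 125 125 208 208 209]
136 [208 208 207 123 124 124 125 124 124 124 124 207 208 208]
140 [207 209 207 123 123 160 162 162
[... 977 characters left out ...]
 38  42  41  39  41  40  40  58 208 198]
208 [201 208  42  42  41  40  40  41  40  42  38  41 208 112]
212 [203 164 109 110 113  43  40  41  40 105 118 119 124 122]
216 [202 201 147 138 114 111 113 117 117 197 172 200 121 124]
220 [203 201 199 194 203  99  96  95  94 200 204 200 125 125]
224 [202 198 198 199 197  80 112  90  77 201 203 123 123 122]
228 [202 199 176 204 123 121   9  11   3 179 202 124 124 122]
232 [12 12 11 11 13 12 13 12  2 12 12 15 12 14]
236 [13 14 12 12 13 11  6 10  6 11 11 13 13 11]
240 [13 11 13 13 11 12  7  4  4 14 10  9 13 11]
244 [ 6  8 14 13 15 18  5  4 18 13 13  5 12 10]
248 [12 11 12 10 13 34  6  5 28 10  6 14 11 14]
252 [12 12 15 13 13 48 10  7 28 13 13 10 13 14]
```

step_arm([
  [[0, 0, 0, 0.009, 0, 0, 0], [0, 0, 0, 0.018, 0, 0, 0], [0, 0, 0, 0.027, 0, 0, 0], [0, 0, 0, 0.035, 0, 0.001, 0], [0, 0, 0, 0.035, 0, 0.001, 0]],
])

```text
time: 31.78
ee_pos: [0.5541, -0.2736, 0.1954]
eef_rot: [-0.029, 1.0, 0.0, 0.0]
ft_force: [-0.7, -0.1, 0.4]
width: 0.0004
grip_force: 0.0
```

```bash
python3 -c "
from h import *
chk2('b4',(0.6,0.8,1.0,1.2,1.4,1.6))"|cut -c1-70
```

```text
along 0.5367 tip 0.1734 [-0.7 -0.1  0.4] 0.0
0.6 [np.float64(218.0), np.float64(160.0), np.float64(150.0)]
0.8 [np.float64(218.0), np.float64(175.0), np.float64(167.0)]
1.0 [np.float64(218.0), np.float64(193.0), np.float64(189.0)]
1.2 [np.float64(218.0), np.float64(214.0), np.float64(213.0)]
1.4 [np.float64(218.0), np.float64(235.0), np.float64(238.0)]
1.6 [np.float64(218.0), np.float64(255.0), np.float64(262.0)]
tip row 223.45370568106568
100 [208  98 100  99  99  98  98  19  16  20  20  18 100 208]
104 [209 144 208 209  97 209  99  20  19  20  18  20  98 209]
108 [210 175 207 208  99 210  99  18  18  22  17  19  97 209]
112 [209  99  99 101  98  98  99  29  21  22  22  20  98 209]
116 [208  98  99  98  99  98 100 101  98  98 101  98  99 209]
120 [210 152 145 160 161 161 180 191 196 203 211 207 208 210]
124 [210 208 211 209 210 209 210 209 210 209 210 209 209 208]
128 [209 210 211 210 210 209 211 211 211 210 210 210 208 210]
132 [210 210 210 209 209 210 210 208 211 210 210 209 210 209]
136 [209 210 210 211 209 210 208 209 210 211 209 210 211 212]
140 [209 209 211 123 124 125 125 126
[... 977 characters left out ...]
114 115 113 113 112  87 113 209 211 202]
208 [208 211 210 113 110 109 108 109 108 108 114 211 211 165]
212 [204 211 210 111 116 124 124 131 135 141 115 211 210 142]
216 [202 209 211 104 108 113 114 113 110 106  90 210 211 188]
220 [206 210 211  20  55 112 115 118 118  91  26 210 211 172]
224 [200 209 210  39  27  36  36  43  27  35  39 209 212 128]
228 [184 210 210  27  27  27   8  10   7  30  36 210 211 127]
232 [13 13 15 10 13 13 13  9  3  8 11 11  8 13]
236 [14 13 10 12 11 13  6  8  5 14 13 12 13 14]
240 [10 13 10 14 13 11 10  5  1 10 14 10 12 13]
244 [ 9 13  6 13 11 22  7  9 19 14 14 11 15 14]
248 [16 11 15 13 12 34  8  7 26 15 11 12  8 15]
252 [15 12 14 12 13 43  7  3 25 12 14 12 14 13]
```

step_arm([
  [[0, 0, 0, 0, 0, -0.04, 0], [0, 0, 0, -0.03, 0, -0.06, 46], [0, 0, 0, -0.088, 0, -0.06, 46], [0, 0, 0, -0.088, 0, -0.06, 46], [0, 0, 0, -0.088, 0, -0.06, 46], [0, 0, 0, -0.088, 0, -0.02, 46], [0, 0, 0, -0.088, 0, 0.02, 46], [0, 0, 0, -0.088, 0, 0.03, 46], [0, 0, 0, -0.088, 0, 0.03, 46]],
])

```text
time: 32.95
ee_pos: [0.6423, -0.2685, 0.1663]
eef_rot: [-0.029, 1.0, 0.0, 0.0]
ft_force: [-0.6, 0.6, 0.1]
width: 0.0399
grip_force: 0.0
```

```bash
python3 -c "
from h import *
chk2('b5',(1.4,1.6,1.8,2.0))
import pickle
w,s=pickle.load(open('b5.pkl','rb'));g=cv2.cvtColor(w['img'],cv2.COLOR_RGB2GRAY)
print(g[196:300:4,230:400:7])"|awk '!/^1[0-3][0-9] /'
```

```text
along 0.625 tip 0.1443 [-0.6  0.6  0.1] 0.0
1.4 [np.float64(126.0), np.float64(102.0), np.float64(97.0)]
1.6 [np.float64(126.0), np.float64(131.0), np.float64(133.0)]
1.8 [np.float64(126.0), np.float64(159.0), np.float64(165.0)]
2.0 [np.float64(126.0), np.float64(182.0), np.float64(192.0)]
tip row 223.44537765830773
140 [189 101 108 103 124 122 121 123 121  97 126 170 181 219]
144 [218 220 219 169  67  64  64  59  55 123 170 219 218 219]
148 [219 218 220 169 147 154 158 164 169 168 169 220 219 217]
152 [219 219 219 168 170 168 168 167 166 167 168 219 219 220]
156 [219 219 219 166 168 165 166 167 165 165 166 220 218 219]
160 [220 212 220 163 161 160 160 158 157 156 153 192 218 217]
164 [172 171 170 121 119 120 116 116 115 113 112 150 148 144]
168 [133 135 102 103 104 106 109 110 113 116 118 124 203 203]
172 [212 199 132 130 128 126 131 131 132 131 129 131 215 209]
176 [210 203 131 133 129 129 129 129 130 130 130 128 189 210]
180 [211 205 129 133 130 130 129 128 132 129 132 132 213 210]
184 [210 211 210 212 129 131 129 127 158 130 214 209 213 210]
188 [211 211 210 210 211 204 130 130 2
[... 3046 characters left out ...]
86  84  84  85  85  85  83  85  87  84
   85  84  86  85  87  87  58]
 [ 52  51  75  75  73  77  74  75  77  74  74  73  76  75  75  73  75  76
   74  73  74  77  73  76  42]
 [ 38  40  29   8   4  24  23  83  84  84  70  73  75  74  74 112 115 115
   69  24  24   7   5  35  40]
 [ 19  37   7   3   2  22  22  83  86  86  64  73  76  75  75  89 130 130
  116  23  22   4   0  14  35]
 [  9  46   7   4   3  20  23  85  84  83  56  74  75  76  76  91 133 131
  115  20  20   4   3   8  59]
 [  7  17  11   4   1  19  18  84  83  85  60  76  75  74  76  70 132 132
  133  18  19   4   4   7  17]
 [  8   9   9   3   2  20  18  85  85  84  60  76  75  73  75  75 133 132
  129  19  31   9   4   8   9]]
```

```bash
python3 - <<'E'
from h import *
import pickle
np.set_printoptions(linewidth=150)
w,s=pickle.load(open('b5.pkl','rb'));g=cv2.cvtColor(w['img'],cv2.COLOR_RGB2GRAY)
for y in range(0,160,5): print(y,g[y,250:384:7])
u=np.array([np.cos(.06),np.sin(.06),0]);v=np.array([-u[1],u[0],0]);z=np.array([0,0,1.]);H=.5565*u-.3067*v+.104*z
for th in (0,.3,.6,.9,1.1,1.3,1.5):
    e=-np.cos(th)*u+np.sin(th)*z;print(th,[(np.round(w2px(w,H+q*e-l*v,s)),np.round(w2px(w,H+q*e+l*v,s))[0]) for q,l in((.0,.035),(.076,.035),(.076,.015),(.086,.015))])
E
```

```text
0 [210 210 208 209 209 209 209 209 209 210 210 209 208 209 209 208 208 209 209 208]
5 [210 211 210 209 210 209 210 209 210 210 210 209 210 209 211 211 209 210 209 208]
10 [209 209 211 211 211 210 210 211 210 210 210 210 211 210 211 210 209 211 211 210]
15 [210 210 211 211 209 210 211 212 210 213 211 211 213 211 211 210 212 210 211 210]
20 [211 212 132 132 134 137 135 137 140 140 139 139 138 138 137 136 135 211 211 211]
25 [213 211 132 134 137 138 138 138 137 141 138 139 140 138 137 136 137 212 212 212]
30 [212 211  86  92 148 148 151 129 128 136 171 171 158 162 152 137 137 214 212 213]
35 [213 212 133 134  51  70  67  69  66  67  68  67  68  67  67 137 136 212 213 213]
40 [214 214 132 134  41  67  68  67  66  70  69  67  67  66  67 138 137 212 214 215]
45 [213 213 132 135  39  77  78  78  77  78  77  77  78  77  78 140 137 215 213 215]
50 [215 214 124 135  33  75  77  77  78  79  78  80  79  77  78 139 138 214 212 215]
55 [215 216 125 135  29  77 103  85  77  79  98 106 106  78  78 138 137 216 215 214]
60 [215 216 154 135  26 138 139 141 141 142 142 142 141 141  77 139 137 216 214 21
[... 2138 characters left out ...]
340.0))]
0.9 [(array([271., 126.]), np.float64(358.0)), (array([250.,  38.]), np.float64(377.0)), (array([287.,  38.]), np.float64(341.0)), (array([285.,  21.]), np.float64(342.0))]
1.1 [(array([271., 126.]), np.float64(358.0)), (array([248.,  61.]), np.float64(379.0)), (array([286.,  61.]), np.float64(342.0)), (array([283.,  47.]), np.float64(343.0))]
1.3 [(array([271., 126.]), np.float64(358.0)), (array([248.,  88.]), np.float64(380.0)), (array([285.,  88.]), np.float64(342.0)), (array([283.,  79.]), np.float64(344.0))]
1.5 [(array([271., 126.]), np.float64(358.0)), (array([248., 117.]), np.float64(379.0)), (array([286., 117.]), np.float64(342.0)), (array([284., 115.]), np.float64(343.0))]
```

step_arm([
  [[0, 0, 0, 0, 0, 0.01, 46], [0, 0, 0, 0.02, 0, 0.01, 46], [0, 0, 0, 0.04, 0, 0.01, 46], [0, 0, 0, 0.052, 0, 0.01, 46], [0, 0, 0, 0.064, 0, 0.01, 46], [0, 0, 0, 0.076, 0, 0.01, 46], [0, 0, 0, 0.076, 0, 0.01, 46]],
])

```text
time: 33.88
ee_pos: [0.5661, -0.273, 0.1555]
eef_rot: [-0.029, 1.0, 0.0, 0.0]
ft_force: [-0.6, -0.9, 0.1]
width: 0.0401
grip_force: 0.0
```

```bash
cat >> h.py <<'E'
def chk3(ths,y0=100,y1=230):
    np.set_printoptions(linewidth=150)
    s=readout.read_state();w=cams.camera("wrist");p=s["ee_pos"]
    print("along",(p[0]*np.cos(.06)+p[1]*np.sin(.06)).round(4),"tcp z",p[2].round(4),s["ft_force"].round(1),s["grip_force"],s["width"])
    u=np.array([np.cos(.06),np.sin(.06),0]);v=np.array([-u[1],u[0],0]);z=np.array([0,0,1.]);H=.5565*u-.3067*v+.104*z
    for th in ths:
        e=-np.cos(th)*u+np.sin(th)*z;print(th,[np.round(w2px(w,H+q*e-.035*v,s)).tolist() for q in(.0,.076,.086)])
    g=cv2.cvtColor(w["img"],cv2.COLOR_RGB2GRAY)
    for y in range(y0,y1,5): print(y,g[y,236:394:8])
E
python3 -c "
from h import *
chk3((.6,.8,1.,1.2,1.4,1.6))"
```

```text
along 0.5487 tcp z 0.1555 [-0.6 -0.9  0.1] 0.0 0.04009736882970834
0.6 [[273.0, 220.0], [258.0, 149.0], [256.0, 136.0]]
0.8 [[273.0, 220.0], [255.0, 167.0], [252.0, 157.0]]
1.0 [[273.0, 220.0], [253.0, 190.0], [249.0, 184.0]]
1.2 [[273.0, 220.0], [252.0, 216.0], [248.0, 215.0]]
1.4 [[273.0, 220.0], [252.0, 243.0], [248.0, 248.0]]
1.6 [[273.0, 220.0], [253.0, 268.0], [249.0, 278.0]]
100 [214 103 102 101 103 102 101 101 102 102 102 104 101 103 104 104 104 105 105 213]
105 [213 213 214 215 215 214 213 214 214 214 215 215 215 214 214 215 215 215 214 213]
110 [213 215 213 213 214 215 215 216 215 215 215 215 214 214 215 213 214 215 215 215]
115 [214 215 215 214 214 215 214 214 215 215 214 214 216 215 213 214 213 215 215 216]
120 [215 214 215 215 214 215 216 213 215 215 215 215 216 215 215 216 214 215 214 214]
125 [214 216 214 215 194 195 197 194 189 187 184 168 177 148 156 160 215 215 214 214]
130 [214 216 216 214 126 125 129 129 130 131 133 132 131 130 128 130 214 215 216 214]
135 [215 215 214 216 134 134 179 159 158 152 159 182 170 152 148 151 189 215 217 215]
140 [217 215 214 217 126 11
[... 820 characters left out ...]
216 216 216]
190 [208 217 216 216  98 120  83 120 121 121 121 120 121 121  13 120 216 216 216 216]
195 [210 215 215 214  81 119  71 118 121 120 121 121 119 122  11 117 216 216 215 215]
200 [207 215 215 214 130 118  73 119 120 121 119 121 120 121  12 119 217 215 216 215]
205 [209 216 216 215 121 119  74 111 111 112 114 113 112 112  12 118 215 215 216 216]
210 [210 216 216 217 130 117 111 111 113 113 113 112 111 112  13 116 215 216 216 216]
215 [208 214 213 172 135  94 139  71  78  79  81  83  82  61  78  77  79  86 215 214]
220 [207 215 159 122 119 119 119 130 133 131 133 133 136  72 106 102  98 102 215 215]
225 [210 216 216 194  47  61  96  31  31  30  30  30  29 103  92  38 145 169 217 213]
```

step_arm([
  [[0, 0, 0, 0.01, 0, 0, 46], [0, 0, 0, 0.02, 0, 0, 46], [0, 0, 0, 0.03, 0, 0, 46], [0, 0, 0, 0.036, 0, 0, 46], [0, 0, 0, 0.036, 0, 0, 46]],
])

```text
time: 34.55
ee_pos: [0.5304, -0.275, 0.1554]
eef_rot: [-0.029, 1.0, 0.0, 0.0]
ft_force: [-1.0, -0.1, -0.5]
width: 0.04
grip_force: 0.0
```

```bash
python3 -c "
from h import *
chk3((.4,.6,.8,1.,1.2,1.4),130,230)"
```

```text
along 0.5129 tcp z 0.1554 [-1.  -0.1 -0.5] 0.000633864909147519 0.03998549590521279
0.4 [[275.0, 259.0], [264.0, 188.0], [263.0, 176.0]]
0.6 [[275.0, 259.0], [261.0, 203.0], [259.0, 193.0]]
0.8 [[275.0, 259.0], [259.0, 223.0], [255.0, 217.0]]
1.0 [[275.0, 259.0], [257.0, 247.0], [253.0, 245.0]]
1.2 [[275.0, 259.0], [255.0, 273.0], [252.0, 275.0]]
1.4 [[275.0, 259.0], [255.0, 298.0], [252.0, 306.0]]
130 [173 213 138 213 101 212 192 214 214 100  14  21  20  20  21  20  20  21 108 213]
135 [213 213 181 214 103 213 188 214 213 102  17  22  20  19  18  20  20  22 104 214]
140 [214 207 101 101 101 102 102 101 102 104  19  21  20  22  20  21  19  15 103 213]
145 [214 198 102 102 103 102 102 104 101 102 102 103 102 105 102 103 102 103 101 213]
150 [215 204 154 146 159 159 171 172 152 190 190 188 213 213 215 214 215 215 215 214]
155 [214 214 215 215 214 214 214 213 214 214 214 214 214 213 214 213 213 213 213 213]
160 [215 215 214 215 215 215 214 214 213 214 215 214 214 214 215 213 212 214 214 214]
165 [210 213 215 214 214 214 214 213 215 216 213 214 213 215 213 214 215 214 213 213]
170 [207 2
[... 321 characters left out ...]
215 215 215]
190 [211 214 215 213 130 118  85 120 120 119 122 121 120 120  24 118 213 214 214 215]
195 [210 214 215 214 131 117 118 119 118 120 118 120 120 119  23 118 215 214 215 213]
200 [205 214 216 215 185 117  68 119 119 119 118 119 119 120  39 118 214 216 216 215]
205 [205 213 215 213 200 117  70 117 157 158 158 156 157 120  37 118 214 215 213 215]
210 [203 214 214 215 194 118  68 117 163 162 163 161 162 116  45 117 216 213 215 215]
215 [204 215 215 216 129 114  71 117 117 118 117 117 117 114  45 115 214 214 213 214]
220 [207 214 216 214 120 115  69 117 117 118 116 116 118 116  41 115 214 213 213 214]
225 [206 212 215 201 132  54  68  81  84  88  85  87  88 102  34  69 146 169 215 214]
```

step_arm([
  [[0, 0, 0, 0.006, 0, 0, 46], [0, 0, 0, 0.012, 0, 0.004, 46], [0, 0, 0, 0.014, 0, 0.01, 46], [0, 0, 0, 0.016, 0, 0.016, 46], [0, 0, 0, 0.016, 0, 0.016, 46]],
])

```text
time: 35.22
ee_pos: [0.5145, -0.2756, 0.1386]
eef_rot: [-0.03, 1.0, 0.0, -0.0]
ft_force: [0.1, -0.4, 0.4]
width: 0.0402
grip_force: 0.0
```

```bash
python3 -c "
from h import *
chk3((0,.2,.4,.6,.8,1.),160,250)"
```

```text
along 0.497 tcp z 0.1386 [ 0.1 -0.4  0.4] 0.0 0.0402472751303423
0 [[272.0, 286.0], [268.0, 197.0], [267.0, 184.0]]
0.2 [[272.0, 286.0], [264.0, 205.0], [263.0, 192.0]]
0.4 [[272.0, 286.0], [261.0, 217.0], [259.0, 206.0]]
0.6 [[272.0, 286.0], [257.0, 236.0], [254.0, 226.0]]
0.8 [[272.0, 286.0], [254.0, 259.0], [250.0, 253.0]]
1.0 [[272.0, 286.0], [251.0, 285.0], [247.0, 285.0]]
160 [213 102 212 207 125 206 101 202 189 102  16  20  18  19  21  20  18  18 101 211]
165 [213 101 101 101 101 100 103 101 101 102  15  14  11  15  18  17  16  12  95 213]
170 [213 100 102 102 102 102 101 102 101 101 100  99 102 101 102 104 104 103 101 213]
175 [214 214 213 213 212 213 212 213 214 213 212 214 213 215 212 212 211 213 212 212]
180 [213 212 214 214 213 212 213 213 213 213 213 213 214 214 213 214 213 213 213 214]
185 [212 214 213 214 212 213 213 212 212 213 213 213 212 213 213 213 215 214 214 215]
190 [212 212 213 212 213 214 213 213 213 212 213 212 213 213 214 214 214 212 214 213]
195 [213 212 213 213 150 144 117 118 120  85  97 108  85  86  94  93 213 213 214 213]
200 [213 214 213 213 117 116 118 117 118 117 119 118 117 118 118 117 213 211 214 213]
205 [212 212 212 213  93  27 121 122  95  87  95 107  70  72  61 116 195 213 212 213]
210 [212 213 212 214 115  58 116 115 119 117 118 117 118 119  43 116 196 213 213 214]
215 [213 213 213 213 114  79 114 116 119 115 116 117 115 117  44 116 197 214 213 213]
220 [213 214 214 212 114 100  80 116 116 114 115 115 118 115  29 115 190 212 213 213]
225 [214 213 166 178 100  78  69  81  82  80  80  83  83 114  26 102 187 212 182 211]
230 [ 44 192 168 145  49   2  11  12  12   8  10  14  12  53  43  10   2 167 169 213]
235 [ 12  69 167  68   3  10   9  16  17  14  12  10  14  99  92  11   6 168 168 168]
240 [ 11  33 168  54   4   8   6  56  54  55  57  57  57  55  56   9   7 149 167 166]
245 [ 69  29 167   2   3   7   3  55  55  58  56  56  55  57  53   6   6   5 179 213]
```

step_arm([
  [[0, 0, 0, -0.003, 0, 0.003, 46], [0, 0, 0, -0.005, 0, 0.006, 46], [0, 0, 0, -0.005, 0, 0.01, 46], [0, 0, 0, -0.005, 0, 0.013, 46], [0, 0, 0, -0.005, 0, 0.013, 46]],
])

```text
time: 35.9
ee_pos: [0.5196, -0.2755, 0.126]
eef_rot: [-0.03, 1.0, 0.0, -0.0]
ft_force: [-0.6, -1.3, -0.2]
width: 0.0399
grip_force: 0.0
```

```bash
python3 -c "
from h import *
chk3((0,.1,.2,.3,.4,.6),180,262)"
```

```text
along 0.5021 tcp z 0.126 [-0.6 -1.3 -0.2] 1.558885708519142e-05 0.03985055757554752
0 [[269.0, 289.0], [265.0, 195.0], [264.0, 181.0]]
0.1 [[269.0, 289.0], [263.0, 198.0], [262.0, 184.0]]
0.2 [[269.0, 289.0], [261.0, 203.0], [259.0, 189.0]]
0.3 [[269.0, 289.0], [258.0, 209.0], [257.0, 195.0]]
0.4 [[269.0, 289.0], [256.0, 216.0], [254.0, 204.0]]
0.6 [[269.0, 289.0], [252.0, 236.0], [249.0, 226.0]]
180 [213 213 213 213 214 213 213 213 214 214 212 214 213 212 213 214 211 212 214 214]
185 [214 213 213 214 214 213 213 213 213 213 213 213 214 214 213 213 212 213 214 214]
190 [211 214 213 213 215 213 212 212 214 213 214 213 213 213 213 214 213 213 212 214]
195 [212 212 213 175 117 116 116 117 117 120 120 119 118 119 119 119 116 214 213 213]
200 [214 213 212 199 116 117 117 115 118 118 118 119 118 118 117 116 116 213 214 213]
205 [213 212 212  66 116  29  69 117  90  79  66 110 107  89  69 116 114 212 214 212]
210 [214 213 213  83 114  17 116 105 108 110 111 111 100 116  70 118 115 214 213 213]
215 [212 214 213 106 115  18 107  33  31  34  43  43  42  96  60  98  94 213 213 213]
220 [213 212 214 117 114 116 116  10  11  13  14  13  13 105 105 103 102 213 212 213]
225 [212 212 168  84  95  76  96  97  96  95  96  95  96  95  95  60  77 198 213 214]
230 [ 43 192 168  58  45   6  12  96  97  96  95  96  96  95  86   7   2 167 167 213]
235 [ 13  70 166  57   3  11   5  96  96  95  97  96  93  95  60   9   4 168 168 167]
240 [  8  35 168  62   1   4   7 156 154 153 156 156 154 157 158   7   3 149 168 168]
245 [ 71  28 167   2   6   5   4 154 157 156 156 155 156 156 148   4   4   0 167 212]
250 [ 69  39 161   1   3   5   9 212 212 213 214 212 179 211 144   8   4   4  22 203]
255 [41 38 38 37 37 36 36 36 37 38 36 37 36 36 38 35 35 35 34 36]
260 [37 65 64 63 66 63 64 65 65 67 61 64 64 63 62 65 63 64 64 64]
```

step_arm([
  [[0, 0, 0, 0, 0, 0.004, 46], [0, 0, 0, 0, 0, 0.008, 46], [0, 0, 0, 0, 0, 0.012, 46], [0, 0, 0, 0, 0, 0.012, 46]],
])

```text
time: 36.45
ee_pos: [0.5196, -0.2754, 0.1139]
eef_rot: [-0.03, 1.0, 0.0, -0.0]
ft_force: [0.2, 0.0, -0.3]
width: 0.0399
grip_force: 0.0
```

```bash
python3 -c "
from h import *
chk3((0,.1,.2,.3,.4,.6),180,262)"
```

```text
along 0.5022 tcp z 0.1139 [ 0.2  0.  -0.3] 0.0 0.039877071521758324
0 [[267.0, 298.0], [261.0, 199.0], [260.0, 185.0]]
0.1 [[267.0, 298.0], [259.0, 203.0], [258.0, 188.0]]
0.2 [[267.0, 298.0], [257.0, 208.0], [255.0, 193.0]]
0.3 [[267.0, 298.0], [254.0, 215.0], [252.0, 201.0]]
0.4 [[267.0, 298.0], [252.0, 223.0], [249.0, 210.0]]
0.6 [[267.0, 298.0], [247.0, 245.0], [243.0, 234.0]]
180 [211 211 212 212 213 212 210 212 211 214 213 212 212 213 214 211 212 212 212 213]
185 [212 211 212 212 213 213 213 212 213 212 212 212 211 212 212 213 213 213 213 212]
190 [213 212 212 212 213 213 212 213 212 214 212 212 212 213 214 212 212 213 212 212]
195 [213 212 213 211 211 212 213 214 212 212 213 200 200 198 182 189 190 213 212 212]
200 [211 213 212 115 116 116 117  57  60  62  57  57  58 117 115 116 114 214 213 212]
205 [213 213 212 113 114 114 117  14  18  19  17  16  16 117 117 116 116 213 213 212]
210 [212 213 213  99 100  63  96  35  34  36  36  46  47  81  73  81  64 213 212 213]
215 [213 211 211 102 103 104 104  47  49  52  50  59  68 104 103 104 101 213 213 212]
220 [212 212 212 104 105 101 103 105 102 103 103 103 104 104 105 104 104 212 212 213]
225 [213 168 169 102 103  82 104 103 103 103 105 104 101 102 101  89  83 212 212 167]
230 [ 41 148 168  61  48   7  10 103 104 104 101 101 105 103 103  11   5 169 167 166]
235 [ 15  69 168  64   3  10   8 212 212 213 212 213 213 212 202  14   3 167 166 167]
240 [  6  35 168  59   2   7   7 164 160 162 162 161 160 161 161   6   3 148 168 167]
245 [ 69  28 167   3   6   8   3 162 161 161 161 162 161 161 151   8   8   7 167 166]
250 [ 67  37 160   4   9   7   5 212 212 212 184 183 212 212 151   9   3   5  23 160]
255 [42 37 35 37 37 39 36 37 37 38 37 37 36 38 36 37 36 35 36 33]
260 [38 62 64 63 64 63 65 62 64 63 64 63 62 63 64 64 63 64 64 64]
```

step_arm([
  [[0, 0, 0, 0, 0, 0.003, 46], [0, 0, 0, 0, 0, 0.006, 46], [0, 0, 0, 0, 0, 0.009, 46], [0, 0, 0, 0, 0, 0.011, 46], [0, 0, 0, 0, 0, 0.011, 46]],
])

```text
time: 37.12
ee_pos: [0.5197, -0.2755, 0.1031]
eef_rot: [-0.03, 1.0, 0.0, -0.0]
ft_force: [-0.7, 0.2, 0.2]
width: 0.0401
grip_force: 0.0
```

```bash
python3 -c "
from h import *
chk3((0,.05,.1,.2,.3),180,232)"
```

```text
along 0.5023 tcp z 0.1031 [-0.7  0.2  0.2] 0.0 0.04012242373404152
0 [[264.0, 308.0], [258.0, 204.0], [257.0, 188.0]]
0.05 [[264.0, 308.0], [257.0, 205.0], [256.0, 190.0]]
0.1 [[264.0, 308.0], [256.0, 208.0], [254.0, 192.0]]
0.2 [[264.0, 308.0], [253.0, 213.0], [251.0, 198.0]]
0.3 [[264.0, 308.0], [250.0, 221.0], [248.0, 206.0]]
180 [209 211 211 211 212 209 213 209 210 212 212 209 211 211 211 211 210 210 212 211]
185 [209 210 211 210 211 212 211 211 211 211 210 211 211 212 210 210 211 210 210 212]
190 [211 210 211 212 210 212 211 212 210 210 211 210 211 212 211 211 212 210 211 212]
195 [210 211 210 212 212 211 210 173 174 138 137 138 138 211 212 210 211 210 211 212]
200 [211 210 212 180 188 180 177  20  20  28  30  30  43 143 112 110 115 168 211 212]
205 [210 210 207 113 114 116 116  38  38  50  47  38  42 114 114 115 115 135 211 211]
210 [211 211 211 100 103 103 102  38  45  58  56  68  54 107 106 106 106 174 212 212]
215 [210 210 211 111 110 109 109 110 112 110 110 108 112 110 112 109 111 149 210 210]
220 [211 210 211 109 110 110 111 111 108 110 109 110 111 109 110 110 110 191 211 212]
225 [212 211 167  98  97  86 110 110 110 110 111 111 110 111 111  67  88 146 210 211]
230 [ 34 145 157  65  51   3  10 106 111 111 110 110 101  95 104   4   2  92 167 165]
```

step_arm([
  [[0, 0, 0, 0, 0, 0.003, 46], [0, 0, 0, 0, 0, 0.006, 46], [0, 0, 0, 0, 0, 0.008, 46], [0, 0, 0, 0, 0, 0.008, 46]],
])

```text
time: 37.67
ee_pos: [0.5201, -0.2759, 0.0989]
eef_rot: [-0.03, 1.0, 0.001, 0.001]
ft_force: [-15.2, 11.2, 42.6]
width: 0.04
grip_force: 21.5
```

```bash
python3 -c "
from h import *
chk3((0,.05,.1,.2,.3),185,220)"
```

```text
along 0.5026 tcp z 0.0989 [-15.2  11.2  42.6] 21.45972177386284 0.040045075086194475
0 [[264.0, 311.0], [257.0, 205.0], [256.0, 189.0]]
0.05 [[264.0, 311.0], [256.0, 207.0], [255.0, 191.0]]
0.1 [[264.0, 311.0], [255.0, 209.0], [253.0, 193.0]]
0.2 [[264.0, 311.0], [252.0, 215.0], [250.0, 199.0]]
0.3 [[264.0, 311.0], [249.0, 223.0], [247.0, 208.0]]
185 [210 211 211 211 212 211 211 212 211 212 210 210 211 211 210 210 209 211 212 211]
190 [210 209 211 211 210 212 212 211 211 211 211 210 211 211 211 211 212 211 211 211]
195 [211 211 211 210 212 211 212  53  57  57  60  46  51 211 211 210 210 211 212 211]
200 [211 211 211 212 211 212 210  77  76  80  57 108 110 211 196 197 198 197 211 210]
205 [209 211 182 113 116 114 117  84 103 104  95  90  65 116 116 114 107 114 210 212]
210 [210 211 197 109 109 110 110  87  67  81  78  82  79 114 113 116 113 114 211 212]
215 [210 212 199 113 115 113 113 114 112 113 116 115 114 115 116 114 115 114 210 211]
```

step_arm([
  [[0, 0, 0, 0, 0, -0.006, 46], [0, 0, 0, 0, 0, -0.012, 46], [0, 0, 0, 0, 0, -0.05, 46], [0, 0, 0, 0, 0, -0.1, 46], [0, 0, 0, 0.03, 0, -0.16, 46], [0, 0, 0, 0.08, 0, -0.19, 46], [0, 0, 0, 0.08, 0, -0.19, 46], [0, 0, 0, 0.08, 0, -0.19, 46]],
])

```text
time: 38.72
ee_pos: [0.4403, -0.2795, 0.2852]
eef_rot: [-0.03, 1.0, 0.001, 0.001]
ft_force: [0.9, 0.3, 0.2]
width: 0.04
grip_force: 0.0
```

```bash
python3 - <<'E'
from h import *
import pickle
chk3((0,.05,.1,.15,.2,.3),190,232)
sd=cams.camera("side");t=cams.camera("top")
u=np.array([np.cos(.06),np.sin(.06),0]);v=np.array([-u[1],u[0],0]);z=np.array([0,0,1.]);H=.5565*u-.3067*v+.104*z
for th in(0,.1,.2,.4):
    e=-np.cos(th)*u+np.sin(th)*z;print(th,[np.round(w2px(sd,H+q*e+l*v),1).tolist() for q,l in((0,.035),(.076,.035),(.076,-.035),(.086,0))])
g=cv2.cvtColor(sd["img"],cv2.COLOR_RGB2GRAY)
for y in range(122,164,2):print(y,g[y,318:366:2])
E
```

```text
along 0.4228 tcp z 0.2852 [0.9 0.3 0.2] 0.0 0.04002014619604819
0 [[290.0, 273.0], [288.0, 222.0], [288.0, 215.0]]
0.05 [[290.0, 273.0], [288.0, 223.0], [288.0, 216.0]]
0.1 [[290.0, 273.0], [288.0, 225.0], [288.0, 218.0]]
0.15 [[290.0, 273.0], [288.0, 226.0], [287.0, 219.0]]
0.2 [[290.0, 273.0], [287.0, 228.0], [287.0, 221.0]]
0.3 [[290.0, 273.0], [287.0, 231.0], [286.0, 225.0]]
190 [217 219 219 220 211 108 225 226 128 204  21  22  23  22  21 225 178 142 136 140]
195 [218 219 220 219 224 109 144 159 117 153  20  22  23  24  21 224 141 135 139 140]
200 [221 219 216 220 225 118 209 226 146 206  21  22  21  22  23 185 142 137 134 139]
205 [220 219 218 220 225 108 110 110 110 109  71  71  72  78  81 158 139 137 135 140]
210 [218 217 216 217 225 224 226 225 225 226 225 225 225 224 226 171 138 140 137 140]
215 [218 219 213 220 225 224 225 225 225 224 225 224 225 225 221 173 137 140 141 140]
220 [210 218 216 220 223 225 225 211 207  42  32  77 194 197 176 177 139 141 138 137]
225 [212 215 218 219 221 146 179  67 116  68  84  88  73  69 179 180 118 140 135 138]
230 [ 47 198 215 134 143   4  
[... 1771 characters left out ...]
158 161 165 172 128 128  61  58  75  81  84  73  73  72  75 219 211 212 114  60  62  54]
152 [156 154 160 162 159 162 162 163 161 165 163 167 130  95  99 108  82 212 206 222  99  59  64  63]
154 [156 158 157 161 158 162 157 158 158 162 161 154 160 164 163 160 153 213 206 175  62  60  56  59]
156 [104 103 118 134 104 119 135 145 166 166 169 161 158 159 160 159 157 150 216 126  56  60  58  62]
158 [111 107 109 110 107 107 107 106 110 106 106 120 119 153 165 161 154 153 146 128  44  64  64  63]
160 [112 106 109 106 109 112 109 110 112 110 110 112 109 112 110 137 147 145 149 213 124  74  59  57]
162 [113 115 117 114 115 113 112 113 110 110 111 110 112 109 111 108 112 110 112 118 224 172 111  93]
```

step_arm([
  [[0, 0, 0, -0.05, 0, 0, 46], [0, 0, 0, -0.067, 0, 0.03, 46], [0, 0, 0, -0.067, 0, 0.08, 46], [0, 0, 0, -0.067, 0, 0.13, 46], [0, 0, 0, -0.067, 0, 0.165, 46], [0, 0, 0, -0.067, 0, 0.177, 46], [0, 0, 0, -0.067, 0, 0.18, 46], [0, 0, 0, -0.067, 0, 0.183, 46], [0, 0, 0, -0.067, 0, 0.184, 46], [0, 0, 0, -0.067, 0, 0.184, 46]],
])

```text
time: 40.12
ee_pos: [0.5071, -0.2764, 0.1019]
eef_rot: [-0.03, 1.0, -0.0, 0.0]
ft_force: [0.0, -0.1, 0.3]
width: 0.0399
grip_force: 0.0
```

step_arm([
  [[0, 0, 0, 0, 0, 0.0015, 46], [0, 0, 0, 0, 0, 0.003, 46], [0, 0, 0, 0, 0, 0.003, 46]],
])

```text
time: 40.5
ee_pos: [0.5071, -0.2764, 0.0995]
eef_rot: [-0.03, 1.0, 0.0, 0.0]
ft_force: [-3.8, 3.7, 12.6]
width: 0.04
grip_force: 6.8
```

step_arm([
  [[0, 0, 0, 0, 0, 0.0015, 46], [0, 0, 0, 0, 0, 0.0015, 46], [0, 0, 0, 0, 0, -0.004, 46], [0, 0, 0, 0, 0, -0.03, 46], [0, 0, 0, 0, 0, -0.08, 46], [0, 0, 0, 0.03, 0, -0.13, 46], [0, 0, 0, 0.07, 0.05, -0.18, 46], [0, 0, 0, 0.08, 0.11, -0.18, 46], [0, 0, 0, 0.08, 0.17, -0.18, 46], [0, 0, 0, 0.08, 0.2, -0.18, 46], [0, 0, 0, 0.08, 0.2, -0.18, 46]],
])

```text
time: 41.88
ee_pos: [0.4147, -0.0773, 0.2786]
eef_rot: [-0.033, 0.999, 0.001, 0.001]
ft_force: [0.3, -1.1, -0.1]
width: 0.0399
grip_force: 0.0
```

```bash
python3 - <<'E'
from h import *
import pickle
np.set_printoptions(linewidth=170)
s=readout.read_state();t=cams.camera("top");sd=cams.camera("side");w=cams.camera("wrist");print(s["ee_pos"],s["time"])
u=np.array([np.cos(.06),np.sin(.06),0]);v=np.array([-u[1],u[0],0]);z=np.array([0,0,1.]);H=.5565*u-.3067*v+.104*z
for n,k in(("side",sd),("top",t)):
    for th in(0,.1,.2,.3):
        e=-np.cos(th)*u+np.sin(th)*z;print(n,th,[np.round(w2px(k,H+q*e+l*v+.002*z),1).tolist() for q,l in((0,.035),(.076,.035),(.076,-.035),(.081,0),(.086,0))])
g=cv2.cvtColor(sd["img"],cv2.COLOR_RGB2GRAY)
for y in range(130,156,1):print(y,g[y,340:364])
g=cv2.cvtColor(t["img"],cv2.COLOR_RGB2GRAY)
for y in range(184,224,1):print(y,g[y,384:422])
E
```

```text
[ 0.41468323 -0.07727521  0.27856206] 41.875
side 0 [[325.2, 147.2], [350.3, 151.2], [354.5, 134.5], [354.1, 143.0], [355.7, 143.3]]
side 0.1 [[325.2, 147.2], [350.3, 149.4], [354.5, 132.7], [354.1, 141.1], [355.7, 141.3]]
side 0.2 [[325.2, 147.2], [350.0, 147.6], [354.3, 130.9], [353.8, 139.2], [355.5, 139.2]]
side 0.3 [[325.2, 147.2], [349.5, 145.8], [353.8, 129.1], [353.3, 137.2], [354.9, 137.1]]
top 0 [[384.0, 190.5], [386.8, 217.8], [412.0, 215.6], [399.6, 218.5], [399.8, 220.3]]
top 0.1 [[384.0, 190.5], [387.2, 217.6], [412.6, 215.3], [400.2, 218.3], [400.4, 220.1]]
top 0.2 [[384.0, 190.5], [387.7, 217.1], [413.2, 214.8], [400.7, 217.7], [401.0, 219.5]]
top 0.3 [[384.0, 190.5], [388.1, 216.3], [413.8, 214.0], [401.2, 216.8], [401.5, 218.6]]
130 [214 209 207 209 209 210 209 208 207 206 210 209 210 208 207 212 210 234  78  62  54  55  51  46]
131 [172 219 223 220 221 213 215 213 213 208 207 208 207 207 208 210 219 187  73  68  54  58  50  54]
132 [110 121 136 138 132 145 195 161 218 219 222 214 214 219 225 223 240 106  69  54  61  55  45 118]
133 [105 104 104 105 111 110 115 107 
[... 7928 characters left out ...]
165 209 230 232 231 232 231 232 231 231 231 231 231 232 231 231 230]
220 [231 231 231 230 229 230 231 229 231 231 229 215 181 177 199 204 203 205 206 209 210 217 229 232 232 232 232 232 231 232 231 232 232 231 232 231 230 231]
221 [231 231 231 232 231 231 231 232 232 232 232 229 221 222 229 231 231 231 231 232 231 231 233 233 232 231 230 229 228 228 229 227 227 229 227 224 217 226]
222 [231 231 232 231 232 231 231 232 232 232 232 232 232 231 233 233 230 229 229 230 228 228 227 228 228 225 210 203 195 199 199 190 189 188 186 179 180 215]
223 [233 232 232 232 232 232 229 229 229 229 229 228 228 228 228 225 211 206 201 201 193 188 187 188 186 180 163 151 144 148 149 139 137 137 136 135 159 219]
```

```bash
python3 -c "
from bench import r
print(r.close_job())"
```

```text
the job is handed in; nothing more can be done
None
```

The pack is in the charger and the splash flap is down, and I handed the job in at about 42 s. I only know the result from my own measurements, because the hand-in returned no verdict. The pack met a firm stop within 1 mm of its expected seated height. The flap reads about 0–0.08 rad, with the least certain camera reading close to the 0.1 limit. It took two failed passes, one of which pressed about 29 N on the flap tab.

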